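Unload the resin curing unit

TASK

The cure is finished: first bring the lever on the control box upright, then lift the curing unit's clear lid open until it rests on its stop by itself. Move every casting out of the unit onto the raised rack, upright and lying centred across both narrow ledges, then close the lid fully, leave the lever upright and do not disturb the tape roll, the carton or the brush.

Things in the scene. Friction and masses are not known exactly. Their poses are not given: they have to be found in the camera images.
- unit: Grey curing unit, fixed, 220 mm (its x) x 290 mm (its y) x 64 mm high. Origin: centre of the underside. On top a flat bed 200 x 270 mm at 50 mm height, ringed by a rim 10 mm thick that rises to 64 mm. Its +x side carries the lid's hinge; its -x side is the lid's front.
- lid (a joint): Clear cover lid of the unit, a shell 38 mm deep with 5 mm walls, 350 g, slowed by a damper. 0 = closed, grows as it lifts; 1.85 rad = open on its stop. Below about 1.2 rad it sinks shut when let go, beyond about 1.4 rad it sinks open.
- lid_handle (a point): Middle of the lid's steel handle bar: round, 12 mm thick, 120 mm long along the hinge direction (unit's y), held on two end posts 45 mm above the lid's top face, 12 mm back from its front edge. With the lid closed it lies 208 mm from the hinge axis horizontally and 83 mm above it.
- lid_hinge (a point): Middle of the lid's hinge axis, which runs along the unit's y, at the unit's +x edge, 65 mm above the table.
- control: Grey control box, fixed, 120 mm (x) x 70 mm (y) x 40 mm high, with a lever on top. Origin: centre of the underside. The lever swings in the box's x-z plane. A white tick on top is beside the pivot.
- lever (a joint): Lever: 0 = leaning 0.6 rad to the box's -x, 0.6 = upright, 1.2 = leaning 0.6 rad to +x. Stays where it is left.
- lever_tip (a point): Centre of the lever's black ball knob, 26 mm across, 85 mm from the pivot on a 10 mm thick rod.
- lever_pivot (a point): Lever's pivot, 62 mm above the table. The pivot's block is 70 x 50 x 25 mm on top of the control box.
- rack: Aluminium rack, fixed, 274 mm (x) x 142 mm (y). Origin: centre of the underside. Two narrow ledges along x, each 28 mm wide, centred at y = +-32 mm, tops 60 mm above the table, with a 36 mm gap between them. End stops 14 mm high, 266 mm apart inside. Guard bars 6 mm thick run along x at y = +-68 mm, tops 71 mm high. Castings lie side by side on both ledges, length along the rack's y.
- casting1: Grey resin vehicle-hull casting: flat hull 110 mm long (its x axis) x 44 mm wide (y) x 18 mm high, with a cab block 60 x 26 x 24 mm centred on top (total height 42 mm; grip the cab across its 26 mm). Origin: centre of its underside. 150 g. One of up to four alike; absent ones read None.
- casting2: Grey resin vehicle-hull casting: flat hull 110 mm long (its x axis) x 44 mm wide (y) x 18 mm high, with a cab block 60 x 26 x 24 mm centred on top (total height 42 mm; grip the cab across its 26 mm). Origin: centre of its underside. 150 g. One of up to four alike; absent ones read None.
- casting3: Grey resin vehicle-hull casting: flat hull 110 mm long (its x axis) x 44 mm wide (y) x 18 mm high, with a cab block 60 x 26 x 24 mm centred on top (total height 42 mm; grip the cab across its 26 mm). Origin: centre of its underside. 150 g. One of up to four alike; absent ones read None.
- casting4: Grey resin vehicle-hull casting: flat hull 110 mm long (its x axis) x 44 mm wide (y) x 18 mm high, with a cab block 60 x 26 x 24 mm centred on top (total height 42 mm; grip the cab across its 26 mm). Origin: centre of its underside. 150 g. One of up to four alike; absent ones read None.
- tape: Roll of amber parcel tape lying flat, 100 mm across, 48 mm high; a bystander. Origin: centre of the underside.
- carton: Closed small carton 100 x 70 x 45 mm; a bystander. Origin: centre of the underside.
- brush: Flat brush, about 200 mm long along its x, lying on the table; a bystander.
Things that resemble listed ones, but are neither listed nor needed, are in the scene too. What is shaped like the control but red or turquoise is not meant.

How it is judged (in metres and radians):
On the way, in this order (a step that is already met when the one before it is completed fails the run):
1. the lever is upright (within 0.12 rad) while the lid is still closed (value of joint lever between 0.48 and 0.72 rad and value of joint lid below 0.08 rad), for 0.3 s.
2. the lid rests open on its stop, with the fingers off the unit (value of joint lid above 1.79 rad and contact force between the fingers and unit below 0.1 N), for 0.5 s.
At the end, for the whole second after the job is handed in: Every casting present rests upright (within 0.12 rad) on both ledges of the rack, its middle within 30 mm of the rack's centre line, at rest; the lid is closed (under 0.04 rad); the lever is upright within 0.12 rad (value of joint lever between 0.48 and 0.72 rad and value of joint lid below 0.04 rad and x of casting1 in the frame of rack between -0.125 and 0.125 m and y of casting1 in the frame of rack between -0.03 and 0.03 m and z of casting1 in the frame of rack between 0.054 and 0.068 m and angle between each of casting1, casting2, casting3, casting4's own z axis and vertical below 0.12 rad and linear speed of each of casting1, casting2, casting3, casting4 below 0.03 m/s and x of casting2 in the frame of rack between -0.125 and 0.125 m and y of casting2 in the frame of rack between -0.03 and 0.03 m and z of casting2 in the frame of rack between 0.054 and 0.068 m and x of casting3 in the frame of rack between -0.125 and 0.125 m and y of casting3 in the frame of rack between -0.03 and 0.03 m and z of casting3 in the frame of rack between 0.054 and 0.068 m and x of casting4 in the frame of rack between -0.125 and 0.125 m and y of casting4 in the frame of rack between -0.03 and 0.03 m and z of casting4 in the frame of rack between 0.054 and 0.068 m); the robot touches nothing.
It fails at once if the tape is pushed more than 30 mm (distance of tape from where it was at the start of the episode above 0.03 m).
It fails at once if the carton is pushed more than 30 mm (distance of carton from where it was at the start of the episode above 0.03 m).
It fails at once if the brush is pushed more than 30 mm (distance of brush from where it was at the start of the episode above 0.03 m).
Of casting1, casting2, casting3, casting4 only 2 to 4 are there at a start; the rules pass over those that are not, and their reading is None.
At some moment in a run one of casting1, casting2, casting3, casting4 may be knocked a few centimetres aside while the robot is not near it.
It also fails if it takes over 210 s, if anything falls off the work surface, if the arm or the gripper's body presses on something with over 40 N, if the wrist force passes 120 N, or if a joint passes its speed limit or range.

ROBOT

A 6-joint arm with a two-finger parallel gripper is mounted at the origin on the work surface. World frame = base frame: x ahead of the robot, y to its left, z up, the work surface at z = 0. Lengths are in mm, angles in rad, forces in N, time in s.
With the tool pointing down it reaches from about 350 to 850 mm from the base axis. Payload 8.1 kg.
Tool frame: the origin (TCP) lies midway between the tips of the shut fingers; the grasp point (between the pads) lies 19 mm behind it; z points along the fingers, y is the line along which they close (so a half turn about z gives the same grasp; the last joint's range is limited). The gripper opens to 85 mm and grips with 20 to 120 N. Pads are 22 mm wide; open, the fingers measure 114 mm over their backs; the gripper's body (76 mm by 85 mm) begins 54 mm behind the grasp point. The pads swing forward as they close: fully open they stand 13 mm farther back than shut.
Start: joints at [1.032, 0.13, 1.488, -0, 1.523, -0.085], TCP at [263.011, 539.287, 231.292] pointing down, gripper open.
Joint ranges: [-2.96, 2.96], [-0.89, 2.26], [0.02, 2.5], [-1.34, 4.48], [0, 2.73], [-2.66, 2.66]. Speed limits (rad/s): [2.39, 2.39, 2.79, 3.14, 3.14, 3.14].

INTERFACE

Orientations are given as a unit quaternion [w, x, y, z].
In Python, from workcell import monitor, camera, get_calibration, robot, search_frame, regions_of gives the robot as it stands.
- The arm moves only by the tool arm_command, never from a script. Its argument "increments" is a list that holds one entry, the list of rows, each a list of 7 numbers: the turn, a rotation vector about the tool's x, y, z in degrees, then the shift along the tool's x, y, z in cm, then the finger opening in cm, from 0 to 8.54. A call has 1 to 12 rows; each row shifts and turns the commanded pose from where the row before left it, along the tool's axes as they then stand; what a row does not reach is not made up. A row lasts 1/8 s, in which the tool goes at most 62.5 mm and 10.7 degrees, less where a joint would pass 70% of its speed; a pose out of reach is approached as far as the arm can. A call with a gripper value outside its range is refused whole. The fingers move at their own pace and stop on an object; "grip_force" is the grip in N (left out, the last holds). Time passes only in rows, so rows that do not move let the fingers close. It gives the time, the measured TCP pose, the force, the opening and the grip force at its end, in the units of the state.
- monitor.read_state(): the state, without advancing time (a new reading comes with each control period).
- camera(name): name is "scene" or "top"; returns the picture (400x640x3 uint8, red, green, blue); there is no depth.
- get_calibration(name): a dict with "fx", "fy", "cx", "cy" (pixels), "extrinsics" (4x4, takes a point from camera to world coordinates). Camera axes: x right, y up, looking along -z (the intrinsics and any distortion apply to the point x, -y, -z); pixel columns grow to the right and rows downward; lengths in mm; the calibration is good to about 2 mm. A picture is of the moment at which its call begins. get_calibration takes no time and is no camera call.
- robot.hand_in(): hands the job in; it is judged then, once.
Trained networks look in the newest picture that a camera, given by its name, has taken for a name from the list of things; names that differ only in an ending like _2 or _b are one class to them, and where a whole thing is asked for, a point or a joint stands for the part that bears it (a point fixed in the world has none). Each returns a list of dicts, best first, with "confidence" (0 to 1); they miss things now and then, are a little off and sometimes report something else, mostly with a low value. They report only what shows in the picture. A call takes as long as a camera call. They do not tell look-alikes from the thing itself.
- search_frame(label, camera): "position" ([column, row] as shares, 0 to 1, of the picture: columns of its width, rows of its height, amid what is visible of it).
- regions_of(label, camera): "pixels" (400x640 bool, what is visible of it) and "position" ([column, row] as shares, 0 to 1, of the picture: columns of its width, rows of its height, amid what is visible of it).
The state is a dict: "clock": time; "qpos": joint angles; "qvel": joint speeds; "joint_efforts": joint torques, N m; "ee_pos": TCP position; "ee_rot": TCP orientation; "force": force on the tool from outside, world axes, zero at the start; "ft_torque": the same for the moment, N m; "opening": finger opening in mm; "grasp_force": force on a finger pad.
Only numpy, scipy, OpenCV 4.12 (cv2) and the standard library are available. Lean on these libraries where they do the work, as an engineer would, in place of code of your own. Each camera call takes 0.05 s, during which the arm holds its last target. There are 200 camera calls.

## Working session

There is one attempt and no reset: what is moved stays moved. The work goes in short steps, Python scripts to look and compute and a tool call to move; the robot and the scene stay as the last step left them, time stands still between calls to the robot, and variables do not carry over. Pictures are saved under pics/ and viewed, at most 14 in all, crops included, and the job is handed in when it is done.

Besides the shell and the picture viewer there is one more tool, called after "Emit:" as name(argument=value, ...) on one line, values as JSON. arm_command: Moves the arm, as the interface text tells. Its arguments: {"type":"object","properties":{"increments":{"type":"array"},"grip_force":{"type":"number"}},"required":["increments"]}

```bash
mkdir -p pics; ls
cat > h.py <<'E'
import numpy as np, cv2
from workcell import monitor, camera, get_calibration, robot, search_frame, regions_of
def save(n,f,crop=None,s=1):
    im=camera(n)
    if crop: a,b,c,d=crop; im=im[b:d,a:c]
    im=cv2.resize(im,None,fx=s,fy=s,interpolation=cv2.INTER_CUBIC)
    cv2.imwrite('pics/'+f,im[:,:,::-1])
def proj(n,P):
    c=get_calibration(n);E=np.array(c['extrinsics']);P=np.atleast_2d(P)
    q=(P-E[:3,3])@E[:3,:3]
    return np.c_[c['cx']+c['fx']*q[:,0]/-q[:,2], c['cy']-c['fy']*q[:,1]/-q[:,2]]
def back(n,uv,z):
    c=get_calibration(n);E=np.array(c['extrinsics']);uv=np.atleast_2d(uv)
    d=np.c_[(uv[:,0]-c['cx'])/c['fx'],-(uv[:,1]-c['cy'])/c['fy'],-np.ones(len(uv))]@E[:3,:3].T
    o=E[:3,3]; return o+d*((z-o[2])/d[:,2])[:,None]
E
python3 - <<'E'
from h import *
for n in('scene','top'):
    save(n,n+'0.png')
    c=get_calibration(n);print(n,{k:np.round(v,2).tolist() for k,v in c.items()})
    for l in ('unit','control','lever','lever_tip','lid_handle','rack','casting1','tape','carton','brush'):
        print(l,[(np.round(np.array(r['position'])*[640,400]).tolist(),round(r['confidence'],2)) for r in search_frame(l,n)][:6])
s=monitor.read_state();print(s['clock'],s['ee_pos'],s['ee_rot'])
E
```

```text
pics
scene {'fx': 379.27, 'fy': 379.27, 'cx': 321.75, 'cy': 206.5, 'extrinsics': [[0.55, -0.51, 0.66, 1183.46], [0.83, 0.36, -0.42, -470.15], [-0.02, 0.78, 0.62, 649.68], [0.0, 0.0, 0.0, 1.0]]}
unit [([373.0, 173.0], 0.8), ([363.0, 265.0], 0.46)]
control [([432.0, 248.0], 0.95), ([304.0, 322.0], 0.79), ([317.0, 225.0], 0.68)]
lever [([294.0, 274.0], 0.87), ([428.0, 207.0], 0.57), ([316.0, 195.0], 0.46), ([363.0, 265.0], 0.41)]
lever_tip [([432.0, 206.0], 0.78), ([299.0, 278.0], 0.55)]
lid_handle [([374.0, 167.0], 0.91)]
rack [([223.0, 249.0], 0.73)]
casting1 []
tape [([276.0, 200.0], 0.87)]
carton [([363.0, 264.0], 0.82)]
brush [([158.0, 319.0], 0.9), ([373.0, 175.0], 0.72), ([318.0, 196.0], 0.49)]
top {'fx': 437.36, 'fy': 437.36, 'cx': 319.45, 'cy': 197.67, 'extrinsics': [[0.02, 1.0, -0.09, 506.09], [-1.0, 0.02, -0.01, -136.84], [-0.01, 0.09, 1.0, 1423.43], [0.0, 0.0, 0.0, 1.0]]}
unit [([235.0, 241.0], 0.87), ([313.0, 204.0], 0.52)]
control [([257.0, 143.0], 0.67), ([309.0, 218.0], 0.64), ([366.0, 147.0], 0.59)]
lever [([312.0, 204.0], 0.39)]
lever_tip [([251.0, 154.0], 0.62), ([364.0, 156.0], 0.57), ([312.0, 203.0], 0.53)]
lid_handle [([235.0, 237.0], 0.65)]
rack [([383.0, 234.0], 0.61), ([233.0, 240.0], 0.44)]
casting1 [([229.0, 239.0], 0.58), ([371.0, 233.0], 0.25)]
tape [([322.0, 280.0], 0.76)]
carton [([308.0, 164.0], 0.63)]
brush [([439.0, 204.0], 0.92)]
1.1 [263.0116759  539.28615109 231.2914294 ] [6.45730215e-06 2.24951805e-01 9.74369892e-01 6.17547088e-07]
```

Run:
```python
from h import *
save('top','topz.png',(170,100,470,320),2.6)
```

```text
(no output)
```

View pics/scene0.png

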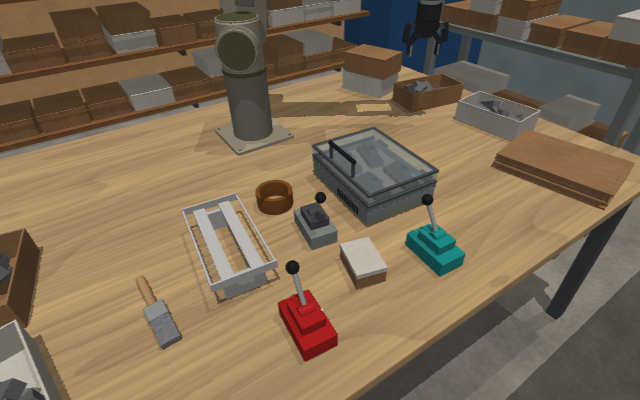

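View pics/topz.png

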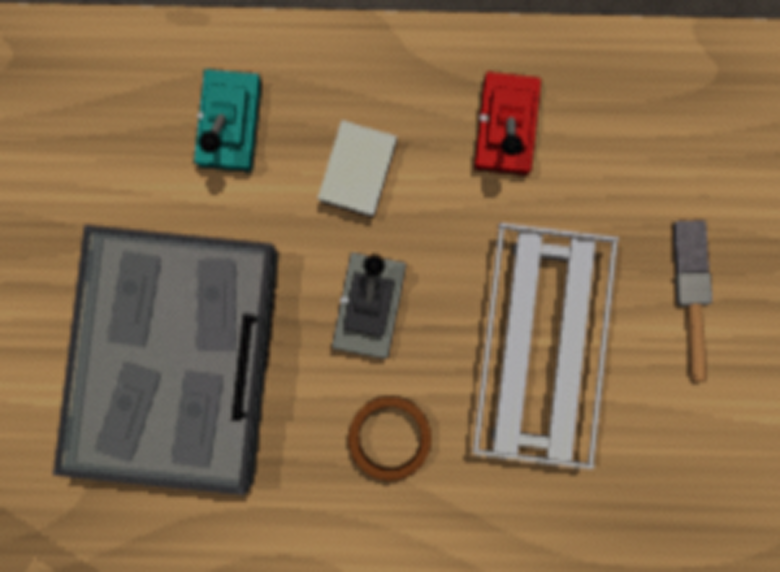

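The grey control at scene (317,225) / top (312,217) is the one meant. The red one (304,322) and the turquoise one (432,248) are decoys. There are four castings under the lid, and one rack at top (380,233). Next I'll work out the geometry.

```bash
cat >> h.py <<'E'
def F(p): return np.array(p)/2.6+[170,100]
def tri(ps,pt):
    A=[];b=[]
    for n,uv in (('scene',ps),('top',pt)):
        o=np.array(get_calibration(n)['extrinsics'])[:3,3];d=back(n,uv,0)[0]-o;d/=np.linalg.norm(d)
        M=np.eye(3)-np.outer(d,d);A.append(M);b.append(M@o)
    A=np.vstack(A);b=np.hstack(b);x=np.linalg.lstsq(A,b,rcond=None)[0];return x,np.linalg.norm(A@x-b)
E
python3 - <<'E'
from h import *
np.set_printoptions(precision=1,suppress=True)
def rect(name,c,z):
    P=back('top',F(c),z)[:,:2];print(name,P.tolist() and P.round(1).tolist(),'c',P.mean(0),'sides',np.linalg.norm(P-np.roll(P,-1,0),axis=1))
    for i in (0,1): d=P[(i+1)%4]-P[i];d2=P[(i+2)%4]-P[(i+3)%4];d=d+d2;print('  dir',i,np.degrees(np.arctan2(d[1],d[0])))
rect('lid',[(88,228),(275,245),(248,492),(57,472)],103)
rect('rack',[(502,225),(617,238),(593,467),(473,457)],71)
rect('control',[(352,253),(407,260),(387,358),(333,348)],40)
rect('carton',[(343,121),(397,137),(373,215),(320,202)],45)
print('tape',back('top',F([(390,438)]),48))
print('knob',tri((320,197.5),F((374,265))))
print('handle',tri((342,156),F((245,367))), back('top',F([(250,315),(238,418)]),148))
print('pivot tick',back('top',F([(344,299)]),65))
E
python3 - <<'E'
from h import *
import cv2
for n,cr in(('scene',(270,110,470,290)),):
    save(n,'sc_crop.png',cr,4)
E
```

```text
lid [[648.5, 226.8], [633.8, 7.2], [349.0, 28.6], [366.1, 248.8]] c [499.3 127.9] sides [220.1 285.6 220.8 283.3]
  dir 0 -94.14762462865764
  dir 1 175.6236798809636
rack [[667.3, -260.2], [655.0, -397.6], [384.2, -371.2], [392.3, -230.3]] c [ 524.7 -314.8] sides [138.  272.1 141.1 276.7]
  dir 0 -94.2062944022958
  dir 1 174.11159530146904
control [[632.3, -80.4], [625.3, -147.8], [505.6, -126.3], [516.0, -60.5]] c [ 569.8 -103.7] sides [ 67.7 121.6  66.6 117.9]
  dir 0 -97.47114145237472
  dir 1 170.0515955846408
carton [[794.6, -65.1], [776.2, -132.0], [679.0, -105.0], [693.5, -39.7]] c [735.8 -85.4] sides [ 69.4 100.9  66.8 104.3]
  dir 0 -103.98258223943945
  dir 1 165.2223552101615
tape [[ 410.3 -132.3   48. ]]
knob (array([ 610.4, -109.5,  137.6]), np.float64(0.3593862645100273))
handle (array([492.7,  34.4, 137.2]), np.float64(2.8006009615412975)) [[549.9  27.7 148. ]
 [435.1  37.  148. ]]
pivot tick [[574.5 -73.3  65. ]]
```

View pics/sc_crop.png

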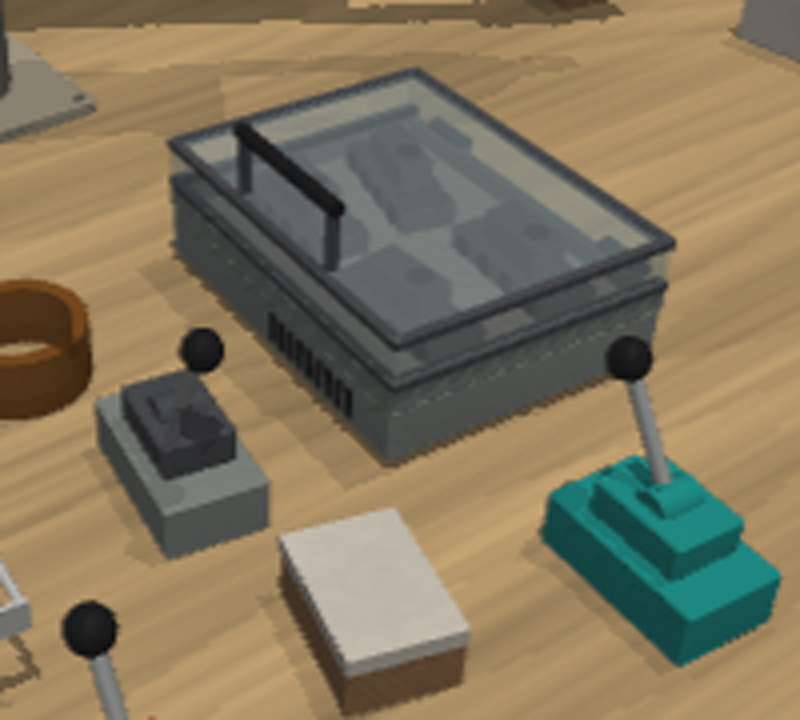

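```bash
cat >> h.py <<'E'
from scipy.spatial.transform import Rotation as Ro
np.set_printoptions(precision=2,suppress=True)
def plan(pts,yaw):
    """needed tool-z turn (deg) to bring tool y to world angle yaw, then shifts (cm, tool axes) through pts"""
    s=monitor.read_state();w,x,y,z=s['ee_rot'];R=Ro.from_quat([x,y,z,w]);M=R.as_matrix()
    cur=np.degrees(np.arctan2(M[1,1],M[0,1]));d=(yaw-cur+90)%180-90
    a=np.radians(cur+d);T=np.c_[[np.sin(a),-np.cos(a),0],[np.cos(a),np.sin(a),0],[0,0,-1]]
    err=(Ro.from_matrix(M).inv()*Ro.from_matrix(T)).as_rotvec(degrees=True)
    print('t',s['clock'],'tcp',s['ee_pos'],'yaw',cur,'turn',err,'q6',s['qpos'][5],'f',s['force'],'open',s['opening'],'gf',s['grasp_force'])
    p=np.array(s['ee_pos'])
    for q in pts: q=np.array(q,float);print('  to',q,'shift cm',T.T@(q-p)/10);p=q
E
python3 - <<'E'
from h import *
plan([(612,-109.5,231),(612,-109.5,119),(570,-104,128)],81.3)
E
```

```text
Traceback (most recent call last):
  File "h.py", line 30, in plan
    err=(Ro.from_matrix(M).inv()*Ro.from_matrix(T)).as_rotvec(degrees=True)
                                 ~~~~~~~~~~~~~~^^^
  File "scipy/spatial/transform/_rotation.pyx", line 1143, in scipy.spatial.transform._rotation.Rotation.from_matrix
ValueError: Non-positive determinant (left-handed or null coordinate frame) in rotation matrix 0: [[ 0.99  0.15  0.  ]
 [-0.15  0.99  0.  ]
 [ 0.    0.   -1.  ]].
```

```bash
sed -i 's/\[np.sin(a),-np.cos(a),0\]/[-np.sin(a),np.cos(a),0]/' h.py
python3 - <<'E'
from h import *
plan([(611,-109.5,231),(611,-109.5,118),(570,-104,128)],81.3)
E
```

```text
t 1.2 tcp [263.01 539.31 231.31] yaw 64.00194295761202 turn [  0.    0.  -17.3] q6 -0.08543348864308276 f [ 0.76 -0.34  0.88] open 85.38571896743002 gf 0.0
  to [ 611.  -109.5  231. ] shift cm [-44.21 -58.87   0.03]
  to [ 611.  -109.5  118. ] shift cm [ 0.   0.  11.3]
  to [ 570. -104.  128.] shift cm [ 4.14 -0.08 -1.  ]
```

Emit:
arm_command(increments=[[[0, 0, -8.65, 0, 0, 0, 8.5], [0, 0, -8.65, 0, 0, 0, 8.5], [0, 0, 0, -3.16, -4.2, 0, 8.5], [0, 0, 0, -3.16, -4.2, 0, 8.5], [0, 0, 0, -3.16, -4.2, 0, 8.5], [0, 0, 0, -3.16, -4.2, 0, 8.5], [0, 0, 0, -3.16, -4.2, 0, 8.5], [0, 0, 0, -3.16, -4.2, 0, 8.5], [0, 0, 0, -3.16, -4.2, 0, 8.5], [0, 0, 0, -3.16, -4.2, 0, 8.5], [0, 0, 0, -3.16, -4.2, 0, 8.5], [0, 0, 0, -3.16, -4.2, 0, 8.5]]], grip_force=20)

```text
clock: 2.7
ee_pos: [512.5, 74.7, 231.6]
ee_rot: [0.0, 0.076, 0.997, 0.0]
force: [0.7, 0.5, -0.3]
opening: 85.3
grasp_force: 0.0
```

Emit:
arm_command(increments=[[[0, 0, 0, -3.16, -4.2, 0, 7], [0, 0, 0, -3.16, -4.2, 0, 7], [0, 0, 0, -3.16, -4.2, 0, 7], [0, 0, 0, -3.16, -4.2, 0, 7], [0, 0, 0, 0, 0, 0, 7], [0, 0, 0, 0, 0, 0, 7]]])

```text
clock: 3.45
ee_pos: [611.2, -108.7, 231.0]
ee_rot: [-0.0, 0.076, 0.997, 0.0]
force: [0.3, -0.3, 0.6]
opening: 70.2
grasp_force: 0.0
```

Run:
```python
from h import *
plan([(611,-109.5,231),(611,-109.5,118),(570,-104,128)],81.3)
```

```text
t 3.45 tcp [ 611.16 -108.7   230.98] yaw 81.26779004224223 turn [ 0.03 -0.04 -0.03] q6 -1.677241534996837 f [ 0.27 -0.31  0.63] open 70.22757497561915 gf 0.0
  to [ 611.  -109.5  231. ] shift cm [ 0.   -0.08 -0.  ]
  to [ 611.  -109.5  118. ] shift cm [ 0.   0.  11.3]
  to [ 570. -104.  128.] shift cm [ 4.14 -0.08 -1.  ]
```

Emit:
arm_command(increments=[[[0, 0, 0, 0, -0.08, 4, 7], [0, 0, 0, 0, 0, 4, 7], [0, 0, 0, 0, 0, 3.3, 7], [0, 0, 0, 0, 0, 0, 7], [0, 0, 0, 0, 0, 0, 2], [0, 0, 0, 0, 0, 0, 2], [0, 0, 0, 0, 0, 0, 2], [0, 0, 0, 0, 0, 0, 2], [0, 0, 0, 0, 0, 0, 2], [0, 0, 0, 0, 0, 0, 2]]], grip_force=25)

```text
clock: 4.7
ee_pos: [613.5, -108.0, 121.0]
ee_rot: [0.002, 0.075, 0.997, 0.001]
force: [2.3, 8.5, 3.6]
opening: 24.1
grasp_force: 24.5
```

Run:
```python
from h import *
plan([(570,-104,128)],81.3)
save('scene','lev1.png',(270,130,430,270),4)
```

```text
t 4.7 tcp [ 613.46 -107.95  120.96] yaw 81.34776899755863 turn [0.15 0.28 0.05] q6 -1.6788900549683075 f [2.3  8.51 3.61] open 24.143624275870074 gf 24.457547664642334
  to [ 570. -104.  128.] shift cm [ 4.36 -0.27 -0.7 ]
```

View pics/lev1.png

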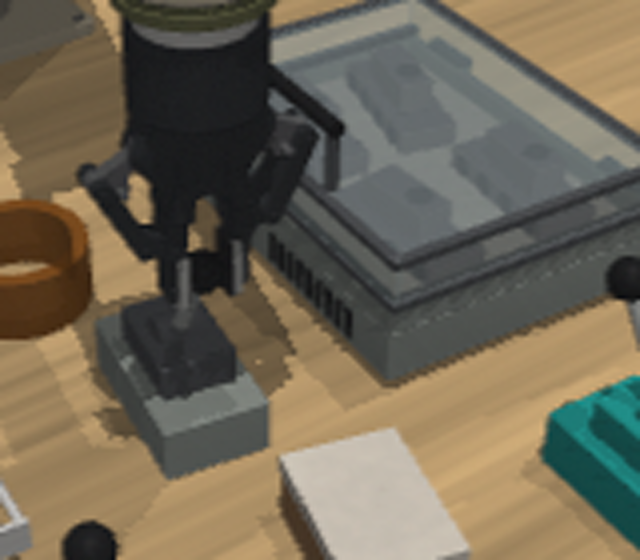

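Emit:
arm_command(increments=[[[0, 0, 0, 0.6, 0, -0.28, 2], [0, 0, 0, 0.7, 0, -0.25, 2], [0, 0, 0, 0.7, 0, -0.2, 2], [0, 0, 0, 0.7, 0, -0.15, 2], [0, 0, 0, 0.7, 0, -0.1, 2], [0, 0, 0, 0.7, 0, -0.05, 2], [0, 0, 0, 0, 0, 0, 2], [0, 0, 0, 0, 0, 0, 2]]])

```text
clock: 5.75
ee_pos: [572.6, -101.1, 130.9]
ee_rot: [0.002, 0.075, 0.997, 0.002]
force: [2.2, 11.8, 3.8]
opening: 24.4
grasp_force: 25.0
```

Emit:
arm_command(increments=[[[0, 0, 0, 0, 0, 0, 5], [0, 0, 0, 0, 0, 0, 5], [0, 0, 0, 0, 0, 0, 5], [0, 0, 0, 0, 0, 0, 7], [0, 0, 0, 0, 0, -5, 7], [0, 0, 0, 0, 0, -5, 7], [0, 0, 0, 3, 3, -2, 7], [0, 0, 0, 4, 4, 0, 7], [0, 0, 0, 4, 4, 0, 4], [0, 0, 0, 0, 0, 0, 4]]])

```text
clock: 7.0
ee_pos: [477.0, 24.3, 248.7]
ee_rot: [0.0, 0.074, 0.997, 0.0]
force: [0.8, 0.1, 0.4]
opening: 39.9
grasp_force: 0.0
```

Run:
```python
from h import *
plan([],81.3)
for n in('scene','top'):
    save(n,n+'_b.png'); 
    print(n,[(np.array(r['position'])*[640,400],r['confidence']) for r in search_frame('lever_tip',n)])
a=cv2.imread('pics/scene_b.png')[140:290,220:440];b=cv2.imread('pics/top_b.png')[100:320,170:470]
cv2.imwrite('pics/b.png',np.vstack([cv2.resize(a,(440,300)),cv2.resize(b,(440,300),interpolation=cv2.INTER_CUBIC)]))
print('exp up',proj('scene',[570,-104,147]),proj('top',[570,-104,147]))
```

```text
t 7.0 tcp [476.99  24.3  248.72] yaw 81.4852879295165 turn [0.04 0.   0.19] q6 -1.4792167182932372 f [0.8  0.14 0.37] open 39.88062712053208 gf 0.0
scene [(array([294.53, 277.8 ]), 0.81), (array([429.38, 207.28]), 0.73), (array([313.92, 190.8 ]), 0.44)]
top [(array([363.9, 155.4]), 0.54), (array([250.69, 155.32]), 0.51), (array([310.72, 213.72]), 0.44)]
exp up [[312.12 184.76]] [[311.48 215.36]]
```

View pics/b.png

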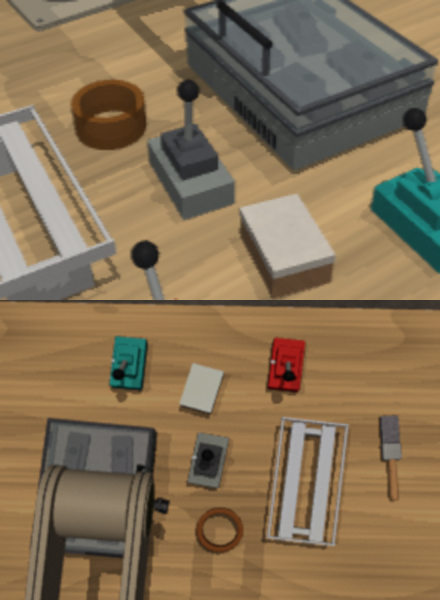

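Run:
```python
from h import *
uv={}
for n,(a,b,c,d) in(('scene',(304,174,324,196)),('top',(302,205,320,226))):
    g=cv2.imread(f'pics/{n}_b.png').max(2)[b:d,a:c]
    if n=='scene': print(g[::2,::1])
    m=g<45; ys,xs=np.nonzero(m); uv[n]=(xs.mean()+a,ys.mean()+b); print(n,m.sum(),uv[n],xs.min()+a,xs.max()+a,ys.min()+b,ys.max()+b)
print(tri(uv['scene'],uv['top']))
for l in(-.2,-.1,0,.1,.2):
    P=np.array([570,-104,62])+85*np.array([np.sin(l)*.988,-np.sin(l)*.151,np.cos(l)]);print(l,proj('scene',P),proj('top',P))
plan([(492.5,33,200),(492.5,33,129)],85.6)
```

```text
[[179 179 134 113 112 111 111  96  92  91  90  80  66  62  62  62  63  62
   62  63]
 [174 173 161 113  93  91  90  89  88  88  88  87  87  79  65  62  62  62
   62  62]
 [176 157 150 149 149 108  86  87  88  87  87  86  84  83  83  75  64  62
   61  62]
 [167 167 167 154 149 148 146 103  51  30  31  30  53  84  92  92  92  83
   65  62]
 [167 164 162 160 160  97  36  29  32  38  38  35  32  31  51  84  91  90
   90  82]
 [161 165 168 174 101  31  26  29  31  35  35  33  29  30  27  50  83  90
   92  92]
 [179 179 177 175 122  55  24  27  29  31  30  28  27  26  22  66  89  93
   92  91]
 [173 175 175 174 177 107  35  21  22  25  23  22  22  22  34 137 152 152
  151 108]
 [178 176 175 176 178 180 181 127  56  20  20  19  85 139 148 149 149 150
  152 154]
 [179 180 180 178 179 176 174 146  95  78  79  76 113 145 153 154 153 153
  154 154]
 [176 173 173 170 168 167 167 168 110  78  79  76 128 168 160 154 155 154
  155 157]]
scene 83 (np.float64(313.7951807228916), np.float64(184.97590361445782)) 309 318 180 190
top 161 (np.float64(311.19875776397515), np.float64(216.6024844720497)) 305 319 209 224
(array([ 567.73, -101.03,  143.56]), np.float64(3.4680046759382046))
-0.2 [[309.25 181.62]] [[310.48 221.08]]
-0.1 [[310.66 183.02]] [[310.97 218.23]]
0 [[312.12 184.76]] [[311.48 215.36]]
0.1 [[313.62 186.83]] [[312.   212.52]]
0.2 [[315.14 189.21]] [[312.52 209.72]]
t 7.2 tcp [479.17  21.18 248.72] yaw 81.26068625326751 turn [-0.02  0.03 -4.34] q6 -1.4807465706720948 f [ 1.11  0.65 -0.3 ] open 40.06896343950665 gf 0.0
  to [492.5  33.  200. ] shift cm [-1.24  1.28  4.87]
  to [492.5  33.  129. ] shift cm [0.  0.  7.1]
```

Emit:
arm_command(increments=[[[0, 0, -4.3, 0, 0, 0, 5], [0, 0, 0, -1.2, 1.3, 4.9, 5], [0, 0, 0, 0, 0, 4, 5], [0, 0, 0, 0, 0, 3.3, 5], [0, 0, 0, 0, 0, 0, 0.5], [0, 0, 0, 0, 0, 0, 0.5], [0, 0, 0, 0, 0, 0, 0.5], [0, 0, 0, 0, 0, 0, 0.5], [0, 0, 0, 0, 0, 0, 0.5], [0, 0, 0, 0, 0, 0, 0.5], [0, 0, 0, 0, 0, 0, 0.5]]], grip_force=30)

```text
clock: 8.57
ee_pos: [492.3, 37.1, 127.6]
ee_rot: [0.001, 0.038, 0.999, 0.003]
force: [3.4, 18.1, -9.6]
opening: 10.7
grasp_force: 30.2
```

Run:
```python
from h import *
s=monitor.read_state();p0=np.array(s['ee_pos']);T=Ro.from_quat(np.roll(s['ee_rot'],-1)).as_matrix()
plan([],85.6)
print(proj('scene',[[570,-104,147],[570,-104,110]]))
y0=p0[1];u=np.array([.077,.997]);prev=p0
for k,th in enumerate(np.radians(np.arange(0,100,4.75))):
    a=np.arctan2(83,208)+th; d=208-224*np.cos(a); q=p0+[u[0]*d,u[1]*d,224*np.sin(a)-83]
    print(k,np.degrees(th),(T.T@(q-prev)/10));prev=q
```

```text
t 8.575 tcp [492.33  37.14 127.64] yaw 85.64488309049213 turn [0.34 0.06 0.04] q6 -1.529190968370884 f [ 3.39 18.09 -9.55] open 10.652382820611098 gf 30.19546151161194
[[312.12 184.76]
 [312.72 197.59]]
0 0.0 [ 0. -0. -0.]
1 4.75 [-0.    0.77 -1.69]
2 9.5 [-0.    0.91 -1.62]
3 14.250000000000002 [-0.    1.04 -1.54]
4 19.0 [-0.    1.16 -1.45]
5 23.75 [-0.    1.28 -1.35]
6 28.500000000000004 [-0.    1.38 -1.24]
7 33.25 [-0.    1.48 -1.12]
8 38.0 [-0.    1.57 -0.99]
9 42.75 [-0.    1.65 -0.86]
10 47.5 [-0.    1.71 -0.72]
11 52.25 [-0.    1.77 -0.57]
12 57.00000000000001 [-0.    1.81 -0.43]
13 61.75 [-0.    1.84 -0.28]
14 66.5 [-0.    1.85 -0.12]
15 71.25 [-0.    1.86  0.03]
16 76.0 [-0.    1.85  0.18]
17 80.75 [-0.    1.83  0.34]
18 85.5 [-0.    1.79  0.49]
19 90.25 [-0.    1.74  0.63]
20 95.0 [-0.    1.69  0.78]
21 99.75 [-0.    1.62  0.91]
```

Emit:
arm_command(increments=[[[0, 0, 0, 0, 0.4, 0, 0.5], [0, 0, 0, 0, 0.77, -1.69, 0.5], [0, 0, 0, 0, 0.91, -1.62, 0.5], [0, 0, 0, 0, 1.04, -1.54, 0.5], [0, 0, 0, 0, 1.16, -1.45, 0.5], [0, 0, 0, 0, 1.28, -1.35, 0.5]]])

```text
clock: 9.32
ee_pos: [496.3, 88.0, 206.2]
ee_rot: [0.001, 0.039, 0.999, -0.001]
force: [-5.9, -9.4, 4.3]
opening: 10.9
grasp_force: 30.0
```

Emit:
arm_command(increments=[[[0, 0, 0, 0, 1.38, -1.24, 0.5], [0, 0, 0, 0, 1.48, -1.12, 0.5], [0, 0, 0, 0, 1.57, -0.99, 0.5], [0, 0, 0, 0, 1.65, -0.86, 0.5], [0, 0, 0, 0, 1.71, -0.72, 0.5]]])

```text
clock: 9.95
ee_pos: [502.9, 167.0, 256.4]
ee_rot: [0.002, 0.039, 0.999, -0.0]
force: [-2.1, -6.0, 8.9]
opening: 11.0
grasp_force: 31.1
```

Emit:
arm_command(increments=[[[0, 0, 0, 0, 1.77, -0.57, 0.5], [0, 0, 0, 0, 1.81, -0.43, 0.5], [0, 0, 0, 0, 1.84, -0.28, 0.5], [0, 0, 0, 0, 1.85, -0.12, 0.5], [0, 0, 0, 0, 1.86, 0.03, 0.5], [0, 0, 0, 0, 1.85, 0.18, 0.5]]])

```text
clock: 10.7
ee_pos: [511.2, 277.8, 265.2]
ee_rot: [0.001, 0.038, 0.999, 0.0]
force: [5.3, -0.6, 3.1]
opening: 10.9
grasp_force: 32.2
```

Emit:
arm_command(increments=[[[0, 0, 0, 0, 1.83, 0.34, 0.5], [0, 0, 0, 0, 1.79, 0.49, 0.5], [0, 0, 0, 0, 1.74, 0.63, 0.5], [0, 0, 0, 0, 1.69, 0.78, 0.5], [0, 0, 0, 0, 0, 0, 0.5]]])

```text
clock: 11.32
ee_pos: [516.1, 348.7, 240.7]
ee_rot: [0.0, 0.038, 0.999, 0.0]
force: [7.5, 0.4, -0.3]
opening: 10.7
grasp_force: 32.8
```

Run:
```python
from h import *
plan([],85.6)
save('scene','lid1.png')
```

```text
t 11.325 tcp [516.07 348.67 240.73] yaw 85.64735304411283 turn [0.04 0.03 0.05] q6 -0.9831428572837506 f [ 7.48  0.42 -0.27] open 10.727336710782096 gf 32.75007605552673
```

View pics/lid1.png

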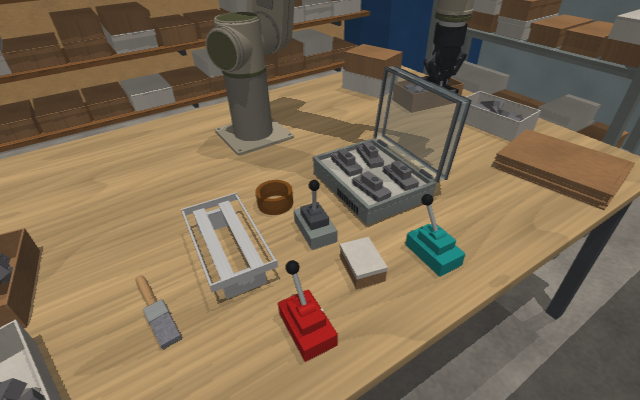

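Emit:
arm_command(increments=[[[0, 0, 0, 0, 0, 0, 3.5], [0, 0, 0, 0, 0, 0, 3.5], [0, 0, 0, 0, 0, -4, 3.5], [0, 0, 0, 0, 0, -4, 3.5], [0, 0, 0, 0, 0, -4, 3.5], [0, 0, 0, 0, 0, 0, 5], [0, 0, 0, 0, -6, 0, 5], [0, 0, 0, 0, -6, 0, 5], [0, 0, 0, 0, -6, 0, 5], [0, 0, 0, 0, -6, 0, 5], [0, 0, 0, 0, -6, 0, 5], [0, 0, 0, 0, -6, 0, 5]]])

```text
clock: 12.88
ee_pos: [487.1, -13.6, 360.6]
ee_rot: [-0.001, 0.038, 0.999, 0.0]
force: [1.4, -0.1, 0.5]
opening: 49.8
grasp_force: 0.0
```

Emit:
arm_command(increments=[[[0, 0, 0, 0, -6, 0, 5], [0, 0, 0, 0, -6, 0, 5], [0, 0, 0, 0, -6, 0, 5], [0, 0, 0, 0, -6, 0, 5], [0, 0, 0, 0, 0, 0, 5], [0, 0, 0, 0, 0, 0, 5]]])

```text
clock: 13.62
ee_pos: [469.3, -251.1, 360.7]
ee_rot: [-0.001, 0.039, 0.999, 0.001]
force: [-1.0, 0.7, -0.3]
opening: 49.7
grasp_force: 0.0
```

Run:
```python
from h import *
plan([],85.6)
save('top','top2.png',(170,100,470,320),2.6)
cv2.imwrite('pics/sc2.png',camera('scene')[:,:,::-1])
for r in regions_of('casting1','top'):
    m=r['pixels'];ys,xs=np.nonzero(m);print(r['confidence'],m.sum(),cv2.minAreaRect(np.c_[xs,ys].astype(np.float32)))
```

```text
t 13.625 tcp [ 469.29 -251.08  360.74] yaw 85.54827806496438 turn [ 0.09 -0.09 -0.05] q6 -2.0810117149449594 f [-1.01  0.65 -0.28] open 49.73175987979165 gf 0.0
0.88 524 ((218.65003967285156, 258.0500183105469), (15.178930282592773, 35.73373031616211), 18.43494987487793)
0.87 522 ((252.5, 217.0), (34.0, 15.0), 90.0)
0.87 538 ((221.55406188964844, 214.17568969726562), (15.617903709411621, 36.003379821777344), 9.462322235107422)
0.79 523 ((245.4299774169922, 260.989990234375), (14.990663528442383, 35.77960205078125), 8.13010311126709)
```

View pics/top2.png

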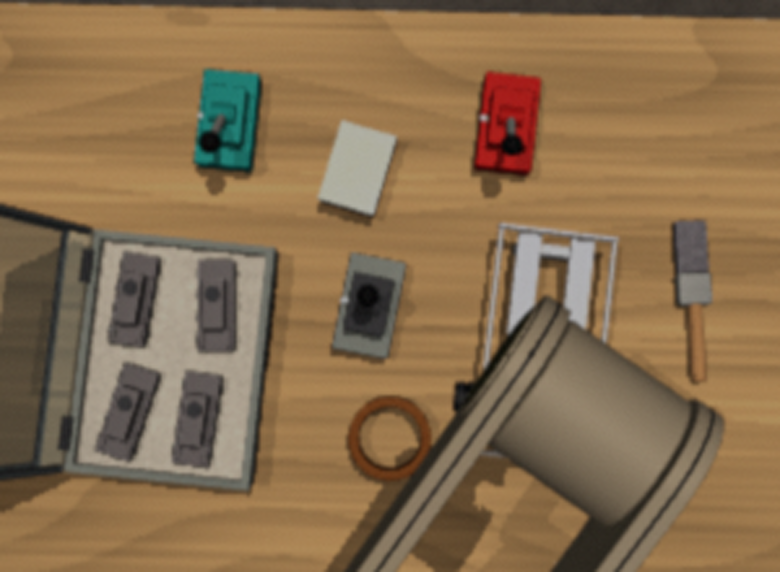

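```bash
cat >> h.py <<'E'
from scipy.optimize import least_squares
S=4
def mom(m,s=1):
    M=cv2.moments(m.astype(np.uint8),True);
    return np.array([(M['m10']/M['m00']+.5)/s-.5,(M['m01']/M['m00']+.5)/s-.5]),.5*np.arctan2(2*M['mu11'],M['mu20']-M['mu02'])
def model(p,z0,n='top'):
    x,y,a=p;im=np.zeros((400*S,640*S),np.uint8);c,s=np.cos(a),np.sin(a)
    for L,W,z in((55,22,(0,18)),(30,13,(18,42))):
        P=np.array([[x+c*i*L-s*j*W,y+s*i*L+c*j*W,z0+k] for i in(-1,1) for j in(-1,1) for k in z])
        cv2.fillConvexPoly(im,cv2.convexHull(np.round((proj(n,P)+.5)*S-.5).astype(np.int32)),1)
    return im
def castings(z0=50,conf=.3,zsel=None):
    camera('top');out=[]
    for r in regions_of('casting1','top'):
        if r['confidence']<conf: continue
        c,o=mom(r['pixels']); p=np.r_[back('top',c,z0+20)[0,:2],0.]; p[2]=-np.pi/2-o if False else 0
        d=back('top',[c,c+[np.cos(o)*10,np.sin(o)*10]],z0+20);p[2]=np.arctan2(*(d[1]-d[0])[[1,0]])
        for _ in range(4):
            c2,o2=mom(model(p,z0),S);do=(o-o2+np.pi/2)%np.pi-np.pi/2
            p[:2]+=(back('top',c,z0+20)-back('top',c2,z0+20))[0,:2];p[2]-=do
        a=(np.degrees(p[2])+90)%180-90
        A=r['pixels'].sum();m=model(p,z0);out.append((p[0],p[1],a,r['confidence'],A,m.sum()/S**2));
    for o in out: print(np.array(o))
    return out
E
python3 - <<'E'
from h import *
castings()
plan([],85)
for l in (-96,-32,32,96):
    a=np.radians(-5.3);print(l,524.7+l*np.cos(a),-314.8+l*np.sin(a))
E
```

```text
[435.94 181.25 -15.15   0.89 562.   574.44]
[564.94  80.81   2.87   0.75 513.   539.  ]
[570.09 180.01  -5.77   0.65 575.   553.5 ]
[432.69  98.35  -5.63   0.58 559.   566.56]
t 13.875 tcp [ 470.   -250.2   362.05] yaw 85.70906477059184 turn [-0.    0.02  0.71] q6 -2.0814856251485665 f [ 0.2   0.45 -0.05] open 50.06897571505556 gf 0.0
-96 429.1104289742802 -305.9324236051301
-32 492.83680965809344 -311.84414120171004
32 556.5631903419066 -317.75585879829
96 620.28957102572 -323.6675763948699
```

Run:
```python
from h import *
plan([(565,80.8,230),(565,80.8,71)],92.9)
```

```text
t 13.875 tcp [ 470.   -250.2   362.05] yaw 85.70906477059184 turn [-0.    0.02 -7.19] q6 -2.0814856251485665 f [ 0.2   0.45 -0.05] open 50.06897571505556 gf 0.0
  to [565.   80.8 230. ] shift cm [-11.16  32.58  13.2 ]
  to [565.   80.8  71. ] shift cm [ 0.   0.  15.9]
```

Emit:
arm_command(increments=[[[0, 0, -7.2, 0, 0, 0, 5], [0, 0, 0, -1.4, 4.07, 1.65, 5], [0, 0, 0, -1.4, 4.07, 1.65, 5], [0, 0, 0, -1.4, 4.07, 1.65, 5], [0, 0, 0, -1.4, 4.07, 1.65, 5], [0, 0, 0, -1.4, 4.07, 1.65, 5], [0, 0, 0, -1.4, 4.07, 1.65, 5], [0, 0, 0, -1.4, 4.07, 1.65, 5], [0, 0, 0, -1.4, 4.07, 1.65, 5], [0, 0, 0, 0, 0, 4, 5], [0, 0, 0, 0, 0, 4, 5], [0, 0, 0, 0, 0, 4, 5]]])

```text
clock: 15.38
ee_pos: [565.4, 80.5, 109.0]
ee_rot: [0.0, -0.025, 1.0, 0.0]
force: [-0.2, 0.2, -0.1]
opening: 50.1
grasp_force: 0.0
```

Run:
```python
from h import *
plan([(565,80.8,71)],92.9)
```

```text
t 15.375 tcp [565.4   80.54 108.97] yaw 92.91344724916819 turn [0.   0.04 0.01] q6 -1.5699653436441492 f [-0.16  0.24 -0.12] open 50.09023313068956 gf 0.0
  to [565.   80.8  71. ] shift cm [0.04 0.03 3.8 ]
```

Emit:
arm_command(increments=[[[0, 0, 0, 0, 0, 2.5, 5], [0, 0, 0, 0, 0, 1.3, 5], [0, 0, 0, 0, 0, 0, 5], [0, 0, 0, 0, 0, 0, 1.5], [0, 0, 0, 0, 0, 0, 1.5], [0, 0, 0, 0, 0, 0, 1.5], [0, 0, 0, 0, 0, 0, 1.5], [0, 0, 0, 0, 0, 0, 1.5], [0, 0, 0, 0, 0, 0, 1.5], [0, 0, 0, 0, 0, -1, 1.5], [0, 0, 0, 0, 0, -3, 1.5], [0, 0, 0, 0, 0, 0, 1.5]]], grip_force=40)

```text
clock: 16.88
ee_pos: [567.7, 79.3, 114.9]
ee_rot: [0.003, -0.024, 1.0, 0.0]
force: [0.3, 0.1, -1.6]
opening: 25.1
grasp_force: 40.8
```

Run:
```python
from h import *
plan([],-5.3)
save('scene','c1.png',(290,80,450,220),3)
```

```text
t 16.875 tcp [567.71  79.29 114.9 ] yaw 92.7956861141525 turn [ -0.22   0.25 -81.9 ] q6 -1.5701716259618719 f [ 0.34  0.07 -1.57] open 25.13601485822452 gf 40.820905566215515
```

View pics/c1.png

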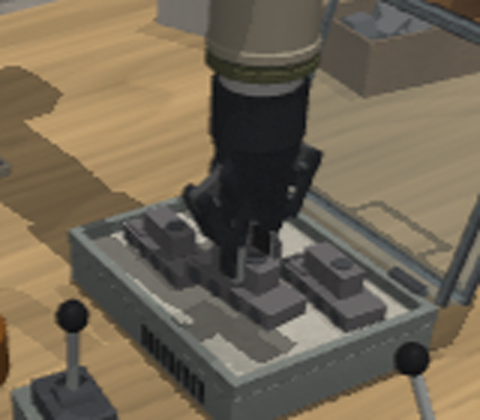

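Emit:
arm_command(increments=[[[0, 0, 0, 0, 0, -4, 1.5], [0, 0, 9.81, 0, 0, -1, 1.5], [0, 0, 9.81, 0, 0, -1, 1.5], [0, 0, 9.81, 0, 0, -1, 1.5], [0, 0, 9.81, 0, 0, -1, 1.5], [0, 0, 9.81, 0, 0, -1, 1.5], [0, 0, 9.81, 0, 0, -1, 1.5], [0, 0, 9.81, 0, 0, -1, 1.5], [0, 0, 9.81, 0, 0, -1, 1.5], [0, 0, 9.81, 0, 0, 0, 1.5], [0, 0, 9.81, 0, 0, 0, 1.5], [0, 0, 0, 0, 0, 0, 1.5]]])

```text
clock: 18.42
ee_pos: [565.0, 79.2, 230.2]
ee_rot: [-0.001, 0.739, 0.674, -0.001]
force: [-0.7, -0.1, -2.8]
opening: 24.9
grasp_force: 40.7
```

Run:
```python
from h import *
plan([(620,-323.7,235),(620,-323.7,86)],-5.3)
for r in regions_of('rack','top')[:2]:
    camera('top')
    m=r['pixels'];ys,xs=np.nonzero(m);q=cv2.minAreaRect(np.c_[xs,ys].astype(np.float32));b=back('top',cv2.boxPoints(q),68);print(r['confidence'],b.mean(0),np.linalg.norm(np.diff(b,axis=0),axis=1),np.degrees(np.arctan2(*(b[1:3]-b[0:2])[:,[1,0]].T)))
```

```text
t 18.425 tcp [564.95  79.2  230.22] yaw -5.24436475493698 turn [-0.13  0.02  0.06] q6 0.14097217050114133 f [-0.67 -0.15 -2.77] open 24.92893070264324 gf 40.7259339094162
  to [ 620.  -323.7  235. ] shift cm [-39.61   9.2   -0.48]
  to [ 620.  -323.7   86. ] shift cm [ 0.   0.  14.9]
0.8 [ 581.15 -318.85   68.  ] [168.45 147.26 168.15] [ -6.17 -95.83]
```

Emit:
arm_command(increments=[[[0, 0, 0, -4.4, 1.02, 0, 1.5], [0, 0, 0, -4.4, 1.02, 0, 1.5], [0, 0, 0, -4.4, 1.02, 0, 1.5], [0, 0, 0, -4.4, 1.02, 0, 1.5], [0, 0, 0, -4.4, 1.02, 0, 1.5], [0, 0, 0, -4.4, 1.02, 0, 1.5], [0, 0, 0, -4.4, 1.02, 0, 1.5], [0, 0, 0, -4.4, 1.02, 0, 1.5], [0, 0, 0, -4.4, 1.02, 0, 1.5], [0, 0, 0, 0, 0, 4, 1.5], [0, 0, 0, 0, 0, 4, 1.5], [0, 0, 0, 0, 0, 2, 1.5]]])

```text
clock: 20.02
ee_pos: [618.7, -322.6, 127.9]
ee_rot: [-0.003, 0.738, 0.675, -0.001]
force: [-1.0, 0.5, -1.4]
opening: 25.0
grasp_force: 40.7
```

Emit:
arm_command(increments=[[[0, 0, 0, 0, 0, 1, 1.5], [0, 0, 0, 0, 0, 1, 1.5], [0, 0, 0, 0, 0, 1, 1.5], [0, 0, 0, 0, 0, 1, 1.5], [0, 0, 0, 0, 0, 0, 1.5]]])

```text
clock: 20.65
ee_pos: [619.8, -323.1, 90.8]
ee_rot: [-0.001, 0.739, 0.674, -0.0]
force: [-0.6, 0.2, -1.0]
opening: 25.0
grasp_force: 40.7
```

Run:
```python
from h import *
plan([(620,-323.7,86)],-5.3)
```

```text
t 20.65 tcp [ 619.84 -323.11   90.76] yaw -5.291093917100261 turn [-0.09 -0.04  0.01] q6 -0.461476645734706 f [-0.61  0.15 -1.03] open 25.022877878894246 gf 40.731210708618164
  to [ 620.  -323.7   86. ] shift cm [-0.06  0.02  0.48]
```

Emit:
arm_command(increments=[[[0, 0, 0, 0, 0, 0.5, 1.5], [0, 0, 0, 0, 0, 0, 1.5]]])

```text
clock: 20.9
ee_pos: [620.3, -323.4, 86.7]
ee_rot: [-0.0, 0.739, 0.674, -0.0]
force: [1.1, 0.2, -1.8]
opening: 24.8
grasp_force: 40.7
```

Emit:
arm_command(increments=[[[0, 0, 0, 0, 0, 0.3, 1.5], [0, 0, 0, 0, 0, 0, 1.5]]])

```text
clock: 21.15
ee_pos: [620.5, -323.6, 84.0]
ee_rot: [0.0, 0.739, 0.674, 0.0]
force: [-0.2, 0.1, -1.7]
opening: 25.0
grasp_force: 40.9
```

Emit:
arm_command(increments=[[[0, 0, 0, 0, 0, 0.2, 1.5], [0, 0, 0, 0, 0, 0, 1.5]]])

```text
clock: 21.4
ee_pos: [620.7, -323.6, 83.9]
ee_rot: [0.0, 0.739, 0.674, 0.0]
force: [-4.9, 3.0, 8.9]
opening: 25.2
grasp_force: 42.2
```

Emit:
arm_command(increments=[[[0, 0, 0, 0, 0, 0.15, 1.5], [0, 0, 0, 0, 0, 0, 1.5]]])

```text
clock: 21.65
ee_pos: [620.8, -323.7, 83.9]
ee_rot: [0.001, 0.739, 0.674, 0.0]
force: [-10.0, 6.1, 17.1]
opening: 24.9
grasp_force: 43.2
```

Emit:
arm_command(increments=[[[0, 0, 0, 0, 0, -0.2, 1.5], [0, 0, 0, 0, 0, 0, 3.6], [0, 0, 0, 0, 0, 0, 3.6], [0, 0, 0, 0, 0, 0, 3.6], [0, 0, 0, 0, 0, -5, 3.6], [0, 0, 0, 0, 0, -5, 3.6], [0, 0, 0, 0, 0, -5, 5], [0, 0, -9.95, 0, 0, 0, 5], [0, 0, -9.95, 0, 0, 0, 5], [0, 0, -9.95, 0, 0, 0, 5], [0, 0, -9.95, 0, 0, 0, 5], [0, 0, -9.95, 0, 0, 0, 5]]])

```text
clock: 23.15
ee_pos: [620.4, -323.5, 232.1]
ee_rot: [-0.0, 0.385, 0.923, 0.0]
force: [-0.5, 0.8, -0.9]
opening: 49.8
grasp_force: 0.0
```

Emit:
arm_command(increments=[[[0, 0, -9.95, 0, 0, 0, 5], [0, 0, -9.95, 0, 0, 0, 5], [0, 0, -9.95, 0, 0, 0, 5], [0, 0, -9.95, 0, 0, 0, 5], [0, 0, 0, 0, 0, 0, 5]]])

```text
clock: 23.78
ee_pos: [620.4, -323.5, 232.1]
ee_rot: [-0.0, 0.051, 0.999, 0.0]
force: [-0.3, 0.6, -0.6]
opening: 49.9
grasp_force: 0.0
```

Run:
```python
from h import *
castings()
plan([(570,180,232),(570,180,72)],84.2)
```

```text
[570.33 179.33 -10.76   0.93 533.   561.94]
[429.96  99.16  -6.99   0.92 507.   566.19]
[437.32 181.64 -15.23   0.84 596.   571.19]
[ 616.5  -324.33   68.67    0.64  184.    541.25]
t 23.875 tcp [ 620.4  -323.48  232.22] yaw 84.01223601346952 turn [ 0.   -0.01 -0.19] q6 -2.0201586820556927 f [-0.92  0.56  0.06] open 49.80346090288806 gf 0.0
  to [570. 180. 232.] shift cm [10.1  49.58  0.02]
  to [570. 180.  72.] shift cm [ 0.  0. 16.]
```

Emit:
arm_command(increments=[[[0, 0, 0, 1.12, 5.51, 0, 5], [0, 0, 0, 1.12, 5.51, 0, 5], [0, 0, 0, 1.12, 5.51, 0, 5], [0, 0, 0, 1.12, 5.51, 0, 5], [0, 0, 0, 1.12, 5.51, 0, 5], [0, 0, 0, 1.12, 5.51, 0, 5], [0, 0, 0, 1.12, 5.51, 0, 5], [0, 0, 0, 1.12, 5.51, 0, 5], [0, 0, 0, 1.12, 5.51, 0, 5], [0, 0, 2, 0, 0, 4, 5], [0, 0, 0, 0, 0, 4, 5], [0, 0, 0, 0, 0, 4, 5]]])

```text
clock: 25.38
ee_pos: [569.8, 180.4, 111.4]
ee_rot: [0.0, 0.069, 0.998, 0.0]
force: [0.6, 0.5, -0.7]
opening: 50.0
grasp_force: 0.0
```

Run:
```python
from h import *
plan([(570,180,72)],82)
```

```text
t 25.375 tcp [569.79 180.39 111.41] yaw 82.08001835799261 turn [0.01 0.04 0.08] q6 -1.2116510010893433 f [ 0.63  0.47 -0.65] open 49.969325965642845 gf 0.0
  to [570. 180.  72.] shift cm [-0.03 -0.04  3.94]
```

Emit:
arm_command(increments=[[[0, 0, 0, 0, 0, 2.5, 5], [0, 0, 0, 0, 0, 1.5, 5], [0, 0, 0, 0, 0, 0, 5], [0, 0, 0, 0, 0, 0, 1.5], [0, 0, 0, 0, 0, 0, 1.5], [0, 0, 0, 0, 0, 0, 1.5], [0, 0, 0, 0, 0, 0, 1.5], [0, 0, 0, 0, 0, 0, 1.5], [0, 0, 0, 0, 0, 0, 1.5], [0, 0, 0, 0, 0, -1, 1.5], [0, 0, 0, 0, 0, -3, 1.5], [0, 0, 0, 0, 0, -4, 1.5]]])

```text
clock: 26.88
ee_pos: [568.5, 179.7, 152.2]
ee_rot: [-0.002, 0.068, 0.998, -0.0]
force: [1.0, 0.3, -1.7]
opening: 25.1
grasp_force: 40.1
```

Emit:
arm_command(increments=[[[0, 0, 0, 0, 0, -4, 1.5], [0, 0, 9.7, 0, 0, -4, 1.5], [0, 0, 9.7, 0, 0, 0, 1.5], [0, 0, 9.7, 0, 0, 0, 1.5], [0, 0, 9.7, 0, 0, 0, 1.5], [0, 0, 9.7, 0, 0, 0, 1.5], [0, 0, 9.7, 0, 0, 0, 1.5], [0, 0, 9.7, 0, 0, 0, 1.5], [0, 0, 9.7, 0, 0, 0, 1.5], [0, 0, 9.7, 0, 0, 0, 1.5], [0, 0, 0, 0, 0, 0, 1.5]]])

```text
clock: 28.25
ee_pos: [569.6, 179.9, 232.6]
ee_rot: [-0.0, 0.737, 0.676, -0.0]
force: [-0.4, 0.6, -1.5]
opening: 25.5
grasp_force: 40.1
```

Run:
```python
from h import *
castings()
plan([(556.6,-317.8,232),(556.6,-317.8,84)],-5.3)
```

```text
[437.48 180.54 -13.85   0.97 538.   569.19]
[430.22  98.5   -6.35   0.96 553.   559.94]
[ 622.96 -323.5    83.98    0.92  496.    532.5 ]
[575.68 188.45  73.02   0.73 276.   526.38]
t 28.35 tcp [569.7  179.98 232.56] yaw -4.8205692684807575 turn [-0.    0.    0.48] q6 0.3043379776100723 f [-0.4   0.64 -2.21] open 24.979274055728425 gf 40.14079749584198
  to [ 556.6 -317.8  232. ] shift cm [-49.69   3.29   0.06]
  to [ 556.6 -317.8   84. ] shift cm [ 0.   0.  14.8]
```

Emit:
arm_command(increments=[[[0, 0, 0.5, 0, 0, 0, 1.5], [0, 0, 0, -5.52, 0.37, 0, 1.5], [0, 0, 0, -5.52, 0.37, 0, 1.5], [0, 0, 0, -5.52, 0.37, 0, 1.5], [0, 0, 0, -5.52, 0.37, 0, 1.5], [0, 0, 0, -5.52, 0.37, 0, 1.5], [0, 0, 0, -5.52, 0.37, 0, 1.5], [0, 0, 0, -5.52, 0.37, 0, 1.5], [0, 0, 0, -5.52, 0.37, 0, 1.5], [0, 0, 0, -5.52, 0.37, 0, 1.5], [0, 0, 0, 0, 0, 3, 1.5], [0, 0, 0, 0, 0, 4, 1.5]]])

```text
clock: 29.85
ee_pos: [555.4, -319.4, 163.0]
ee_rot: [0.001, 0.741, 0.672, 0.0]
force: [0.1, -0.1, -3.0]
opening: 24.9
grasp_force: 40.2
```

Emit:
arm_command(increments=[[[0, 0, 0, 0, 0, 3, 1.5], [0, 0, 0, 0, 0, 2.5, 1.5], [0, 0, 0, 0, 0, 1, 1.5], [0, 0, 0, 0, 0, 0.6, 1.5], [0, 0, 0, 0, 0, 0, 1.5], [0, 0, 0, 0, 0, 0, 1.5]]])

```text
clock: 30.6
ee_pos: [555.6, -318.2, 92.8]
ee_rot: [0.001, 0.74, 0.672, 0.0]
force: [0.5, -0.7, -0.8]
opening: 25.0
grasp_force: 40.2
```

Run:
```python
from h import *
plan([(556.6,-317.8,84)],-5.3)
```

```text
t 30.6 tcp [ 555.62 -318.15   92.76] yaw -5.539977499869709 turn [ 0.1   0.06 -0.24] q6 -0.5033551230382798 f [ 0.51 -0.69 -0.77] open 25.04761099918879 gf 40.16192078590393
  to [ 556.6 -317.8   84. ] shift cm [0.04 0.09 0.88]
```

Emit:
arm_command(increments=[[[0, 0, 0, 0, 0, 0.5, 1.5], [0, 0, 0, 0, 0, 0.35, 1.5], [0, 0, 0, 0, 0, 0.15, 1.5], [0, 0, 0, 0, 0, 0, 1.5]]])

```text
clock: 31.1
ee_pos: [555.3, -317.9, 84.3]
ee_rot: [0.001, 0.74, 0.672, 0.0]
force: [-8.9, 5.2, 17.4]
opening: 25.0
grasp_force: 42.6
```

Emit:
arm_command(increments=[[[0, 0, 0, 0, 0, 0, 3.6], [0, 0, 0, 0, 0, 0, 3.6], [0, 0, 0, 0, 0, 0, 3.6], [0, 0, 0, 0, 0, -5, 3.6], [0, 0, 0, 0, 0, -5, 3.6], [0, 0, 0, 0, 0, -5, 5], [0, 0, -9.9, 0, 0, 0, 5], [0, 0, -9.9, 0, 0, 0, 5], [0, 0, -9.9, 0, 0, 0, 5], [0, 0, -9.9, 0, 0, 0, 5], [0, 0, -9.9, 0, 0, 0, 5], [0, 0, -9.9, 0, 0, 0, 5]]])

```text
clock: 32.6
ee_pos: [554.8, -317.7, 231.0]
ee_rot: [-0.0, 0.308, 0.952, 0.0]
force: [0.9, -0.8, -0.8]
opening: 50.3
grasp_force: 0.0
```

Emit:
arm_command(increments=[[[0, 0, -9.9, 0, 0, 0, 5], [0, 0, -9.9, 0, 0, 0, 5], [0, 0, -9.9, 0, 0, 0, 5], [0, 0, 0, 0, 0, 0, 5]]])

```text
clock: 33.1
ee_pos: [554.8, -317.6, 231.1]
ee_rot: [-0.0, 0.057, 0.998, 0.0]
force: [-0.3, -0.2, -0.8]
opening: 50.0
grasp_force: 0.0
```

Run:
```python
from h import *
castings()
plan([(430,98.5,232),(430,98.5,72)],83.6)
```

```text
[432.12  98.69  -6.42   0.95 569.   561.31]
[470.55 205.4  -14.35   0.87 566.   576.94]
[ 558.98 -279.4    65.06    0.63   83.    536.31]
[ 627.73 -295.63  -73.84    0.54  286.    524.62]
t 33.2 tcp [ 554.88 -317.66  231.19] yaw 83.31219535209317 turn [ 0.01 -0.01 -0.29] q6 -2.0541929795349945 f [0.12 0.62 0.28] open 49.975674285014236 gf 0.0
  to [430.   98.5 232. ] shift cm [17.05 39.96 -0.08]
  to [430.   98.5  72. ] shift cm [ 0.  0. 16.]
```

Emit:
arm_command(increments=[[[0, 0, 0, 2.11, 5, 0, 5], [0, 0, 0, 2.11, 5, 0, 5], [0, 0, 0, 2.11, 5, 0, 5], [0, 0, 0, 2.11, 5, 0, 5], [0, 0, 0, 2.11, 5, 0, 5], [0, 0, 0, 2.11, 5, 0, 5], [0, 0, 0, 2.11, 5, 0, 5], [0, 0, 0, 2.11, 5, 0, 5], [0, 0, 0, 0, 0, 0, 5], [0, 0, 0, 0, 0, 4, 5], [0, 0, 0, 0, 0, 4, 5], [0, 0, 0, 0, 0, 4, 5]]])

```text
clock: 34.7
ee_pos: [432.6, 97.8, 110.4]
ee_rot: [0.0, 0.058, 0.998, -0.0]
force: [0.3, 1.3, -0.7]
opening: 49.9
grasp_force: 0.0
```

Run:
```python
from h import *
plan([(431.5,98.5,72)],83.6)
```

```text
t 34.7 tcp [432.57  97.8  110.43] yaw 83.3603648799666 turn [-0.01  0.06 -0.24] q6 -1.347808639492716 f [ 0.25  1.27 -0.72] open 49.93554494767512 gf 0.0
  to [431.5  98.5  72. ] shift cm [0.11 0.06 3.84]
```

Emit:
arm_command(increments=[[[0, 0, 0, 0, 0, 2.5, 5], [0, 0, 0, 0, 0, 1.4, 5], [0, 0, 0, 0, 0, 0, 5], [0, 0, 0, 0, 0, 0, 1.5], [0, 0, 0, 0, 0, 0, 1.5], [0, 0, 0, 0, 0, 0, 1.5], [0, 0, 0, 0, 0, 0, 1.5], [0, 0, 0, 0, 0, 0, 1.5], [0, 0, 0, 0, 0, 0, 1.5], [0, 0, 0, 0, 0, -1, 1.5], [0, 0, 0, 0, 0, -3, 1.5], [0, 0, 0, 0, 0, -4, 1.5]]])

```text
clock: 36.2
ee_pos: [430.9, 98.7, 152.6]
ee_rot: [-0.001, 0.056, 0.998, -0.0]
force: [-0.1, 0.2, -1.6]
opening: 25.1
grasp_force: 40.3
```

Emit:
arm_command(increments=[[[0, 0, 0, 0, 0, -4, 1.5], [0, 0, 9.85, 0, 0, -4, 1.5], [0, 0, 9.85, 0, 0, 0, 1.5], [0, 0, 9.85, 0, 0, 0, 1.5], [0, 0, 9.85, 0, 0, 0, 1.5], [0, 0, 9.85, 0, 0, 0, 1.5], [0, 0, 9.85, 0, 0, 0, 1.5], [0, 0, 9.85, 0, 0, 0, 1.5], [0, 0, 9.85, 0, 0, 0, 1.5], [0, 0, 9.85, 0, 0, 0, 1.5], [0, 0, 0, 0, 0, 0, 1.5]]])

```text
clock: 37.58
ee_pos: [431.9, 98.8, 232.7]
ee_rot: [-0.0, 0.737, 0.675, -0.0]
force: [-0.4, -0.7, -1.5]
opening: 25.2
grasp_force: 40.4
```

Run:
```python
from h import *
castings()
plan([(492,-311.8,232),(492,-311.8,84)],-5.3)
```

```text
[ 557.46 -317.78   84.28    0.83  508.    530.69]
[425.35  95.17  27.66   0.79 234.   561.12]
[ 623.15 -324.83   84.29    0.79  536.    540.  ]
[498.55 199.9  -23.98   0.52 246.   567.12]
[ 411.79 -129.7    16.68    0.39  391.    537.81]
t 37.675 tcp [431.97  98.76 232.6 ] yaw -4.862041913034868 turn [-0.   -0.    0.44] q6 0.19380136609823084 f [-0.17 -0.09 -1.51] open 25.04707118909881 gf 40.35781502723694
  to [ 492.  -311.8  232. ] shift cm [-40.33   9.77   0.06]
  to [ 492.  -311.8   84. ] shift cm [ 0.   0.  14.8]
```

Emit:
arm_command(increments=[[[0, 0, 0.4, 0, 0, 0, 1.5], [0, 0, 0, -5.04, 1.22, 0, 1.5], [0, 0, 0, -5.04, 1.22, 0, 1.5], [0, 0, 0, -5.04, 1.22, 0, 1.5], [0, 0, 0, -5.04, 1.22, 0, 1.5], [0, 0, 0, -5.04, 1.22, 0, 1.5], [0, 0, 0, -5.04, 1.22, 0, 1.5], [0, 0, 0, -5.04, 1.22, 0, 1.5], [0, 0, 0, -5.04, 1.22, 0, 1.5], [0, 0, 0, 0, 0, 3, 1.5], [0, 0, 0, 0, 0, 4, 1.5], [0, 0, 0, 0, 0, 3, 1.5]]])

```text
clock: 39.17
ee_pos: [489.9, -311.7, 130.3]
ee_rot: [-0.001, 0.74, 0.673, -0.0]
force: [0.4, 0.3, -1.7]
opening: 24.9
grasp_force: 40.4
```

Emit:
arm_command(increments=[[[0, 0, 0, 0, 0, 2.5, 1.5], [0, 0, 0, 0, 0, 1, 1.5], [0, 0, 0, 0, 0, 0.6, 1.5], [0, 0, 0, 0, 0, 0, 1.5]]])

```text
clock: 39.67
ee_pos: [490.9, -312.2, 91.9]
ee_rot: [0.0, 0.74, 0.673, 0.0]
force: [0.3, 0.0, -1.9]
opening: 25.2
grasp_force: 40.4
```

Run:
```python
from h import *
plan([(492,-311.8,84)],-5.3)
castings()
```

```text
t 39.675 tcp [ 490.93 -312.15   91.94] yaw -5.478353390973253 turn [ 0.03  0.02 -0.18] q6 -0.5588551003738244 f [ 0.28  0.04 -1.92] open 25.24312094898454 gf 40.37788152694702
  to [ 492.  -311.8   84. ] shift cm [0.05 0.1  0.79]
[ 562.28 -287.73  -70.8     0.81  282.    526.5 ]
[474.04 203.95 -15.99   0.79 536.   572.25]
[ 623.85 -325.27   84.27    0.78  549.    539.5 ]
[ 502.64 -265.36  -25.02    0.65   87.    540.5 ]
```

Emit:
arm_command(increments=[[[0, 0, 0, 0, 0, 0.5, 1.5], [0, 0, 0, 0, 0, 0.3, 1.5], [0, 0, 0, 0, 0, 0.15, 1.5], [0, 0, 0, 0, 0, 0, 1.5]]])

```text
clock: 40.28
ee_pos: [490.9, -312.1, 84.0]
ee_rot: [0.0, 0.74, 0.672, 0.0]
force: [-7.6, 5.5, 15.3]
opening: 25.2
grasp_force: 42.4
```

Emit:
arm_command(increments=[[[0, 0, 0, 0, 0, 0, 3.6], [0, 0, 0, 0, 0, 0, 3.6], [0, 0, 0, 0, 0, 0, 3.6], [0, 0, 0, 0, 0, -5, 3.6], [0, 0, 0, 0, 0, -5, 3.6], [0, 0, 0, 0, 0, -5, 4], [0, 0, -10.05, 0, 0, 0, 4], [0, 0, -10.05, 0, 0, 0, 4], [0, 0, -10.05, 0, 0, 0, 4], [0, 0, -10.05, 0, 0, 0, 4], [0, 0, -10.05, 0, 0, 0, 4], [0, 0, -10.05, 0, 0, 0, 4]]])

```text
clock: 41.78
ee_pos: [490.5, -311.9, 231.6]
ee_rot: [-0.0, 0.3, 0.954, 0.0]
force: [0.1, 0.2, 0.2]
opening: 39.7
grasp_force: 0.0
```

Emit:
arm_command(increments=[[[0, 0, -10.05, 0, 0, 0, 4], [0, 0, -10.05, 0, 0, 0, 4], [0, 0, 0, 0, 0, 0, 4]]])

```text
clock: 42.15
ee_pos: [490.6, -311.9, 231.6]
ee_rot: [-0.0, 0.132, 0.991, 0.0]
force: [1.3, -0.0, -0.2]
opening: 40.0
grasp_force: 0.0
```

Run:
```python
from h import *
castings();castings()
plan([(471,204,232),(471,204,72)],75)
save('top','top3.png',(170,100,470,320),2.6)
```

```text
[473.1  204.7  -14.73   0.73 535.   570.  ]
[ 624.5  -322.02   84.75    0.7   552.    530.19]
[ 560.82 -301.05  -86.04    0.54  359.    526.  ]
[ 412.97 -126.41   -7.02    0.47  362.    537.62]
[ 497.68 -266.65    3.34    0.7   109.    540.69]
[ 560.78 -301.57  -85.9     0.69  368.    530.88]
[ 623.79 -321.57   82.77    0.59  487.    544.44]
t 42.35 tcp [ 490.58 -311.95  231.81] yaw 74.72954336776019 turn [ 0.   -0.01 -0.27] q6 -1.958825053359866 f [-0.07  0.72  0.7 ] open 39.64272424304862 gf 0.0
  to [471. 204. 232.] shift cm [15.25 49.33 -0.02]
  to [471. 204.  72.] shift cm [ 0.  0. 16.]
```

View pics/top3.png

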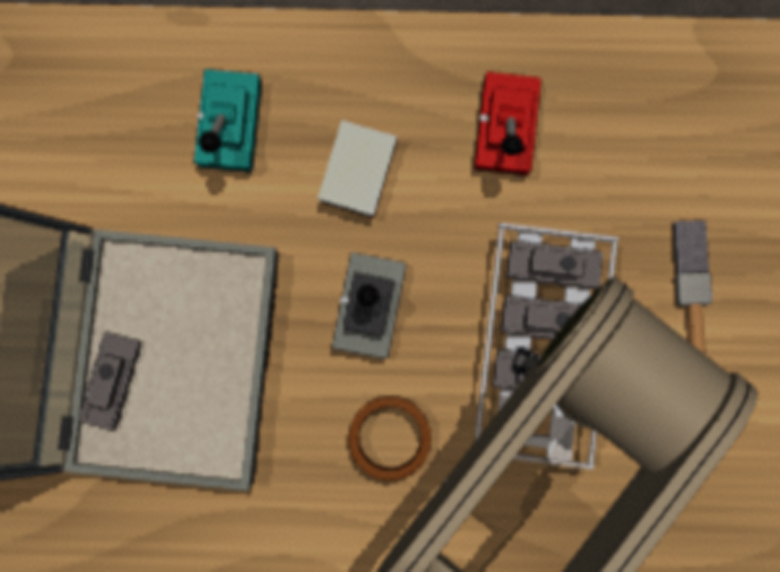

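Emit:
arm_command(increments=[[[0, 0, 0, 1.68, 5.49, 0, 4], [0, 0, 0, 1.68, 5.49, 0, 4], [0, 0, 0, 1.68, 5.49, 0, 4], [0, 0, 0, 1.68, 5.49, 0, 4], [0, 0, 0, 1.68, 5.49, 0, 4], [0, 0, 0, 1.68, 5.49, 0, 4], [0, 0, 0, 1.68, 5.49, 0, 4], [0, 0, 0, 1.68, 5.49, 0, 4], [0, 0, 0, 1.68, 5.49, 0, 4], [0, 0, 0, 0, 0, 4, 4], [0, 0, 0, 0, 0, 4, 4], [0, 0, 0, 0, 0, 4, 4]]])

```text
clock: 43.9
ee_pos: [473.3, 204.8, 110.9]
ee_rot: [0.0, 0.132, 0.991, 0.0]
force: [-0.4, -0.1, 0.2]
opening: 39.8
grasp_force: 0.0
```

Run:
```python
from h import *
plan([(472,204,72)],75)
save('scene','c4.png',(330,60,490,200),4)
```

```text
t 43.9 tcp [473.32 204.84 110.91] yaw 74.8474371544321 turn [ 0.02  0.03 -0.15] q6 -0.9972822177435706 f [-0.41 -0.08  0.19] open 39.82903733063455 gf 0.0
  to [472. 204.  72.] shift cm [ 0.11 -0.12  3.89]
```

View pics/c4.png

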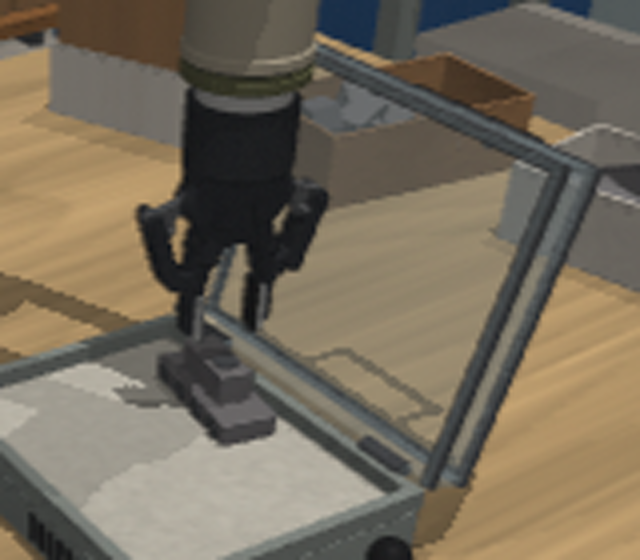

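Emit:
arm_command(increments=[[[0, 0, 0, 0, -0.1, 2, 4], [0, 0, 0, 0, 0, 1, 4], [0, 0, 0, 0, 0, 0.9, 4], [0, 0, 0, 0, 0, 0, 4]]])

```text
clock: 44.45
ee_pos: [473.0, 203.4, 72.8]
ee_rot: [-0.0, 0.132, 0.991, -0.0]
force: [-0.1, -0.9, 0.6]
opening: 40.0
grasp_force: 0.0
```

Emit:
arm_command(increments=[[[0, 0, 0, 0, 0, 0, 1.5], [0, 0, 0, 0, 0, 0, 1.5], [0, 0, 0, 0, 0, 0, 1.5], [0, 0, 0, 0, 0, 0, 1.5], [0, 0, 0, 0, 0, 0, 1.5], [0, 0, 0, 0, 0, -1, 1.5], [0, 0, 0, 0, -0.5, -3, 1.5], [0, 0, 0, 0, -0.5, -4, 1.5], [0, 0, 0, 0, -0.5, -4, 1.5], [0, 0, 0, 0, -0.5, -4, 1.5], [0, 0, 0, 0, -3, 0, 1.5], [0, 0, 0, 0, -3, 0, 1.5]]])

```text
clock: 45.95
ee_pos: [452.0, 125.7, 233.8]
ee_rot: [0.0, 0.131, 0.991, 0.0]
force: [0.6, 0.1, -2.8]
opening: 25.2
grasp_force: 40.1
```

Emit:
arm_command(increments=[[[0, 0, 10.05, 0, 0, 0, 1.5], [0, 0, 10.05, 0, 0, 0, 1.5], [0, 0, 10.05, 0, 0, 0, 1.5], [0, 0, 10.05, 0, 0, 0, 1.5], [0, 0, 10.05, 0, 0, 0, 1.5], [0, 0, 10.05, 0, 0, 0, 1.5], [0, 0, 10.05, 0, 0, 0, 1.5], [0, 0, 10.05, 0, 0, 0, 1.5], [0, 0, 0, 0, 0, 0, 1.5]]])

```text
clock: 47.08
ee_pos: [451.9, 126.2, 232.9]
ee_rot: [-0.0, 0.74, 0.673, -0.0]
force: [0.4, 0.1, -1.5]
opening: 25.0
grasp_force: 40.2
```

Run:
```python
from h import *
castings()
plan([(428,-306,232),(428,-306,84)],-5.3)
```

```text
[ 557.62 -319.34   85.5     0.97  539.    532.88]
[ 624.32 -324.3    85.39    0.79  519.    533.  ]
[444.74 125.64 -84.65   0.72 278.   541.  ]
[ 493.5  -310.     83.76    0.59  551.    534.25]
t 47.175 tcp [452.05 126.23 232.91] yaw -5.259516634021074 turn [-0.02  0.01  0.04] q6 0.2548100293676923 f [-0.31  0.19 -1.76] open 25.06906175906216 gf 40.161813497543335
  to [ 428. -306.  232.] shift cm [-43.26   1.6    0.09]
  to [ 428. -306.   84.] shift cm [ 0.   0.  14.8]
```

Emit:
arm_command(increments=[[[0, 0, 0, -5.41, 0.2, 0, 1.5], [0, 0, 0, -5.41, 0.2, 0, 1.5], [0, 0, 0, -5.41, 0.2, 0, 1.5], [0, 0, 0, -5.41, 0.2, 0, 1.5], [0, 0, 0, -5.41, 0.2, 0, 1.5], [0, 0, 0, -5.41, 0.2, 0, 1.5], [0, 0, 0, -5.41, 0.2, 0, 1.5], [0, 0, 0, -5.41, 0.2, 0, 1.5], [0, 0, 0, 0, 0, 3, 1.5], [0, 0, 0, 0, 0, 4, 1.5], [0, 0, 0, 0, 0, 3, 1.5], [0, 0, 0, 0, 0, 0, 1.5]]])

```text
clock: 48.68
ee_pos: [424.8, -304.5, 130.0]
ee_rot: [-0.003, 0.739, 0.673, -0.0]
force: [-0.6, -0.0, -2.3]
opening: 24.9
grasp_force: 40.1
```

Run:
```python
from h import *
plan([(428,-306,84)],-5.3)
```

```text
t 48.675 tcp [ 424.81 -304.53  129.99] yaw -5.356778654039075 turn [-0.29 -0.21 -0.06] q6 -0.6265339665620026 f [-0.55 -0.05 -2.26] open 24.936716196145046 gf 40.06809175014496
  to [ 428. -306.   84.] shift cm [-0.12  0.33  4.6 ]
```

Then release, retreat, and turn for the lid handle (yaw 85.6, turn −91).

Emit:
arm_command(increments=[[[0, 0, 0, 0, 0.2, 2, 1.5], [0, 0, 0, 0, 0, 1.2, 1.5], [0, 0, 0, 0, 0, 0.6, 1.5], [0, 0, 0, 0, 0, 0.4, 1.5], [0, 0, 0, 0, 0, 0.3, 1.5], [0, 0, 0, 0, 0, 0.2, 1.5], [0, 0, 0, 0, 0, 0, 1.5]]])

```text
clock: 49.55
ee_pos: [428.7, -306.3, 85.9]
ee_rot: [0.0, 0.74, 0.672, -0.0]
force: [0.5, -0.0, -2.0]
opening: 25.1
grasp_force: 40.2
```

Emit:
arm_command(increments=[[[0, 0, 0, 0, 0, 0, 3.6], [0, 0, 0, 0, 0, 0, 3.6], [0, 0, 0, 0, 0, 0, 3.6], [0, 0, 0, 0, 0, -5, 3.6], [0, 0, 0, 0, 0, -5, 3.6], [0, 0, 0, 0, 0, -5, 3.6], [0, 0, 0, 0, 0, -6, 3.6], [0, 0, 0, 0, 0, -6, 3.6], [0, 0, -10.1, 0, 0, 0, 3.6], [0, 0, -10.1, 0, 0, 0, 3.6], [0, 0, -10.1, 0, 0, 0, 3.6], [0, 0, -10.1, 0, 0, 0, 3.6]]])

```text
clock: 51.05
ee_pos: [428.7, -306.3, 356.0]
ee_rot: [0.0, 0.46, 0.888, -0.0]
force: [0.9, -0.7, -0.0]
opening: 36.0
grasp_force: 0.0
```

Emit:
arm_command(increments=[[[0, 0, -10.1, 0, 0, 0, 3.6], [0, 0, -10.1, 0, 0, 0, 3.6], [0, 0, -10.1, 0, 0, 0, 3.6], [0, 0, -10.1, 0, 0, 0, 3.6], [0, 0, -10.1, 0, 0, 0, 3.6], [0, 0, 0, 0, 0, 0, 3.6]]])

```text
clock: 51.8
ee_pos: [428.7, -306.3, 356.0]
ee_rot: [0.0, 0.041, 0.999, -0.0]
force: [-0.0, -0.1, 0.4]
opening: 36.1
grasp_force: 0.0
```

Run:
```python
from h import *
castings()
a=np.arctan2(83,208)
# TCP in grip: at lid angle 0 -> (492.3,38,127.6); 95deg gave (516.1,348.7,240.7)
h=np.array([492.3+16,38+207.4]);
for th in (1.66,1.80,1.85): print(th,h+np.array([.077,.997])*-224*np.cos(a+th),65+224*np.sin(a+th)-20)
th=1.85;t=h+np.array([.077,.997])*-224*np.cos(a+th)
print('bar px',proj('scene',[*t,65+224*np.sin(a+th)]),[np.array(r['position'])*[640,400] for r in search_frame('lid_handle','scene')])
plan([(*t,360),(*t,65+224*np.sin(a+th)-20)],85.6)
```

```text
[ 436.13 -291.73  -82.99    0.84  345.    543.75]
[ 622.11 -324.32   83.49    0.67  553.    538.12]
[ 493.56 -309.17   83.33    0.6   595.    536.56]
[ 581.2  -102.13  -64.03    0.56   70.    520.62]
[ 551.13 -313.66  -17.23    0.4   747.    543.31]
1.66 [516.09 346.32] 244.82470401777186
1.8 [518.16 373.13] 228.74465122216463
1.85 [518.86 382.13] 222.11184922382623
bar px [[449.05  89.36]] [array([313.73, 225.  ])]
t 51.95 tcp [ 428.68 -306.26  355.95] yaw 85.18826389320054 turn [-0.    0.   -0.41] q6 -2.204485103206139 f [ 0.77  0.37 -0.21] open 35.75876532531376 gf 0.0
  to [518.86 382.13 360.  ] shift cm [-3.71 69.33 -0.41]
  to [518.86 382.13 222.11] shift cm [ 0.    0.   13.79]
```

Emit:
arm_command(increments=[[[0, 0, -0.4, 0, 0, 0, 3.6], [0, 0, 0, -0.31, 5.78, 0, 3.6], [0, 0, 0, -0.31, 5.78, 0, 3.6], [0, 0, 0, -0.31, 5.78, 0, 3.6], [0, 0, 0, -0.31, 5.78, 0, 3.6], [0, 0, 0, -0.31, 5.78, 0, 3.6], [0, 0, 0, -0.31, 5.78, 0, 3.6], [0, 0, 0, -0.31, 5.78, 0, 3.6], [0, 0, 0, -0.31, 5.78, 0, 3.6], [0, 0, 0, -0.31, 5.78, 0, 3.6], [0, 0, 0, -0.31, 5.78, 0, 3.6], [0, 0, 0, -0.31, 5.78, 0, 3.6]]])

```text
clock: 53.45
ee_pos: [509.2, 327.3, 356.0]
ee_rot: [0.0, 0.037, 0.999, 0.0]
force: [0.7, -1.4, -0.5]
opening: 36.1
grasp_force: 0.0
```

Emit:
arm_command(increments=[[[0, 0, 0, -0.31, 5.78, 0, 3.6], [0, 0, 0, 0, 0, 4, 3.6], [0, 0, 0, 0, 0, 4, 3.6], [0, 0, 0, 0, 0, 0, 3.6]]])

```text
clock: 53.95
ee_pos: [514.6, 381.7, 271.1]
ee_rot: [-0.003, 0.037, 0.999, -0.002]
force: [-0.8, 0.7, 0.0]
opening: 35.9
grasp_force: 0.0
```

Run:
```python
from h import *
plan([(518,380,224)],85.6)
save('scene','l2.png',(360,10,520,150),4)
```

```text
t 53.95 tcp [514.6  381.74 271.13] yaw 85.77088379159171 turn [-0.29 -0.39  0.17] q6 -0.9387106843392964 f [-0.79  0.66  0.02] open 35.931280468111716 gf 0.0
  to [518. 380. 224.] shift cm [-0.35 -0.15  4.71]
```

View pics/l2.png

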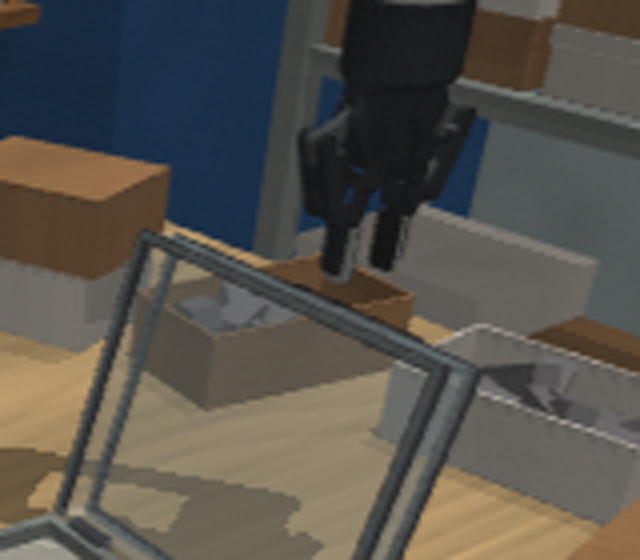

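Emit:
arm_command(increments=[[[0, 0, 0, -0.2, -0.1, 2, 3.6], [0, 0, 0, 0, 0, 1.4, 3.6], [0, 0, 0, 0, 0, 1.3, 3.6], [0, 0, 0, 0, 0, 0, 3.6]]])

```text
clock: 54.5
ee_pos: [517.8, 381.1, 227.1]
ee_rot: [-0.001, 0.037, 0.999, -0.001]
force: [-0.2, -0.1, -0.7]
opening: 36.1
grasp_force: 0.0
```

Emit:
arm_command(increments=[[[0, 0, 0, 0, 0, 0, 0.5], [0, 0, 0, 0, 0, 0, 0.5], [0, 0, 0, 0, 0, 0, 0.5], [0, 0, 0, 0, 0, 0, 0.5], [0, 0, 0, 0, 0, 0, 0.5], [0, 0, 0, 0, 0, 0, 0.5]]], grip_force=30)

```text
clock: 55.25
ee_pos: [518.8, 381.4, 229.7]
ee_rot: [0.0, 0.037, 0.999, -0.0]
force: [-1.2, -5.6, 5.0]
opening: 10.6
grasp_force: 29.7
```

Run:
```python
from h import *
plan([],85.6)
a0=np.arctan2(83,208);prev=None
for k,th in enumerate(np.radians(np.arange(106,-1,-4.9))):
    a=a0+th;q=np.array([-224*np.cos(a),-224*np.sin(a)])/10
    if prev is not None: print(k,np.degrees(th).round(),q-prev)
    prev=q
```

```text
t 55.25 tcp [518.78 381.39 229.67] yaw 85.78517958620463 turn [-0.    0.05  0.19] q6 -0.9426030065038824 f [-1.22 -5.6   4.99] open 10.552625147564893 gf 29.7074756026268
1 101.0 [-1.56 -1.11]
2 96.0 [-1.65 -0.97]
3 91.0 [-1.73 -0.82]
4 86.0 [-1.79 -0.67]
5 81.0 [-1.84 -0.52]
6 77.0 [-1.88 -0.36]
7 72.0 [-1.9 -0.2]
8 67.0 [-1.91 -0.03]
9 62.0 [-1.91  0.13]
10 57.0 [-1.89  0.29]
11 52.0 [-1.86  0.45]
12 47.0 [-1.82  0.61]
13 42.0 [-1.76  0.76]
14 37.0 [-1.68  0.91]
15 32.0 [-1.6   1.05]
16 28.0 [-1.51  1.18]
17 23.0 [-1.4   1.31]
18 18.0 [-1.28  1.42]
19 13.0 [-1.16  1.53]
20 8.0 [-1.02  1.62]
21 3.0 [-0.88  1.7 ]
```

Bar gripped (10.6 mm). Now I'll reverse the arc all the way down to closed.

Emit:
arm_command(increments=[[[0, 0, 0, 0, -1.56, -1.11, 0.5], [0, 0, 0, 0, -1.65, -0.97, 0.5], [0, 0, 0, 0, -1.73, -0.82, 0.5], [0, 0, 0, 0, -1.79, -0.67, 0.5], [0, 0, 0, 0, -1.84, -0.52, 0.5], [0, 0, 0, 0, -1.88, -0.36, 0.5], [0, 0, 0, 0, -1.9, -0.2, 0.5]]])

```text
clock: 56.12
ee_pos: [509.3, 257.0, 275.6]
ee_rot: [-0.0, 0.037, 0.999, -0.0]
force: [0.0, 2.0, 9.3]
opening: 10.7
grasp_force: 32.4
```

Emit:
arm_command(increments=[[[0, 0, 0, 0, -1.91, -0.03, 0.5], [0, 0, 0, 0, -1.91, 0.13, 0.5], [0, 0, 0, 0, -1.89, 0.29, 0.5], [0, 0, 0, 0, -1.86, 0.45, 0.5], [0, 0, 0, 0, -1.82, 0.61, 0.5], [0, 0, 0, 0, -1.76, 0.76, 0.5], [0, 0, 0, 0, -1.68, 0.91, 0.5]]])

```text
clock: 57.0
ee_pos: [499.7, 129.2, 243.3]
ee_rot: [-0.0, 0.037, 0.999, -0.0]
force: [-0.9, 0.5, 0.8]
opening: 10.7
grasp_force: 31.5
```

Emit:
arm_command(increments=[[[0, 0, 0, 0, -1.6, 1.05, 0.5], [0, 0, 0, 0, -1.51, 1.18, 0.5], [0, 0, 0, 0, -1.4, 1.31, 0.5], [0, 0, 0, 0, -1.28, 1.42, 0.5], [0, 0, 0, 0, -1.16, 1.53, 0.5], [0, 0, 0, 0, -1.02, 1.62, 0.5], [0, 0, 0, 0, 0, 0, 0.5]]])

```text
clock: 57.88
ee_pos: [494.1, 49.7, 161.4]
ee_rot: [-0.0, 0.037, 0.999, -0.0]
force: [-0.0, -1.5, -0.7]
opening: 10.5
grasp_force: 31.2
```

Emit:
arm_command(increments=[[[0, 0, 0, 0, -0.85, 1.6, 0.5], [0, 0, 0, 0, -0.4, 1.0, 0.5], [0, 0, 0, 0, -0.1, 0.3, 0.5], [0, 0, 0, 0, 0, 0, 0.5]]])

```text
clock: 58.38
ee_pos: [493.3, 37.2, 134.5]
ee_rot: [0.0, 0.037, 0.999, -0.0]
force: [-4.2, -3.9, 3.4]
opening: 10.4
grasp_force: 31.8
```

Emit:
arm_command(increments=[[[0, 0, 0, 0, 0, 0.3, 0.5], [0, 0, 0, 0, 0, 0, 0.5]]])

```text
clock: 58.62
ee_pos: [493.5, 37.2, 134.2]
ee_rot: [0.0, 0.037, 0.999, -0.001]
force: [-16.2, -4.6, 24.8]
opening: 10.4
grasp_force: 33.9
```

Emit:
arm_command(increments=[[[0, 0, 0, 0, 0, -0.3, 0.5], [0, 0, 0, 0, 0, 0, 3.6], [0, 0, 0, 0, 0, 0, 3.6], [0, 0, 0, 0, 0, 0, 3.6], [0, 0, 0, 0, 0, -4, 3.6], [0, 0, 0, 0, 0, -5, 3.6], [0, 0, 0, 0, 0, -5, 3.6], [0, 0, 0, 0, 5, 0, 3.6], [0, 0, 0, 0, 6, 0, 3.6], [0, 0, 0, 0, 6, 0, 3.6], [0, 0, 0, 0, 6, 0, 3.6], [0, 0, 0, 0, 6, 0, 3.6]]])

```text
clock: 60.12
ee_pos: [514.4, 328.9, 273.9]
ee_rot: [0.0, 0.037, 0.999, 0.0]
force: [1.7, -1.4, -0.2]
opening: 35.8
grasp_force: 0.0
```

Emit:
arm_command(increments=[[[0, 0, 0, 0, 6, 0, 3.6], [0, 0, 0, 0, 6, 0, 3.6], [0, 0, 0, 0, 6, 0, 3.6], [0, 0, 0, 0, 0, 0, 3.6], [0, 0, 0, 0, 0, 0, 3.6], [0, 0, 0, 0, 0, 0, 3.6], [0, 0, 0, 0, 0, 0, 3.6], [0, 0, 0, 0, 0, 0, 3.6]]])

```text
clock: 61.12
ee_pos: [528.0, 505.6, 275.1]
ee_rot: [0.0, 0.037, 0.999, 0.0]
force: [-0.1, 0.3, 0.1]
opening: 36.1
grasp_force: 0.0
```

Run:
```python
from h import *
c=castings(60)
a=np.radians(-5.3);R=np.array([[np.cos(a),np.sin(a)],[-np.sin(a),np.cos(a)]])
for o in c: print('rack frame',R@(np.array(o[:2])-[524.7,-314.8]))
plan([],85)
A=camera('scene')[100:360,120:480];B=camera('top')[100:320,170:470]
cv2.imwrite('pics/end.png',np.hstack([cv2.resize(A,(400,290)),cv2.resize(B,(395,290))])[:,:,::-1])
```

```text
[ 623.9  -321.     83.5     0.95  506.    546.19]
[ 557.42 -314.27   85.3     0.9   518.    541.06]
[ 493.11 -306.5    83.1     0.83  535.    547.56]
[ 431.44 -304.04   86.21    0.7   562.    559.12]
rack frame [99.35  2.99]
rack frame [32.53  3.55]
rack frame [-32.22   5.35]
rack frame [-93.86   2.09]
t 61.225 tcp [527.89 505.84 274.68] yaw 85.76459368892421 turn [0.03 0.03 0.76] q6 -0.8028917974156133 f [ 0.19 -0.28 -0.15] open 36.077460455079105 gf 0.0
```

View pics/end.png

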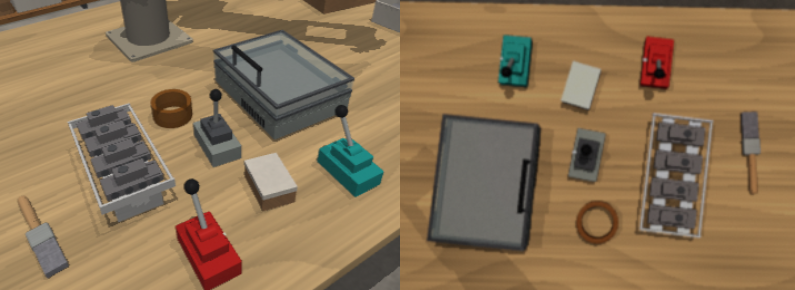

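Run:
```python
from h import *
a=cv2.imread('pics/scene0.png');b=camera('scene')[:,:,::-1]
g=lambda i:np.float32(cv2.cvtColor(np.ascontiguousarray(i[128:200,312:360]),cv2.COLOR_BGR2GRAY))
print(cv2.phaseCorrelate(g(a),g(b)),np.abs(g(a)-g(b)).mean())
if np.abs(g(a)-g(b)).mean()<6: print(robot.hand_in())
```

```text
((-0.29162587100070425, 0.13984817223828117), 0.5847248840663168) 11.655382
```

Run:
```python
from h import *
a=cv2.imread('pics/scene0.png');b=camera('scene')[:,:,::-1]
for i in(a,b):
    m=i.max(2)[135:180,322:360]<50;ys,xs=np.nonzero(m);print(m.sum(),xs.mean()+322,ys.mean()+135,xs.min(),xs.max(),ys.min(),ys.max())
h=np.array([508.3,245.4])
for t in(0,.04):
    al=np.arctan2(83,208)+t;print(proj('scene',[*(h-np.array([.077,.997])*224*np.cos(al)),65+224*np.sin(al)]))
```

```text
233 340.48927038626607 157.61802575107296 0 33 6 44
213 339.7699530516432 156.75586854460093 0 33 6 44
[[342.33 151.98]]
[[343.52 148.83]]
```

```bash
python3 -c "
from h import *
print(robot.hand_in())"
```

```text
the job is handed in; nothing more can be done
None
```

I handed the job in at about 61 s, but got no verdict back. In the last pictures the lever is upright, all four castings lie upright and centred on the rack, the lid is closed, and the tape, carton and brush look undisturbed.

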